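# Gauge the pipe bushings and sort them

### The job

Pull the gauge drawer out to its stop and slide every bushing from the black tray, flange down, onto a gauge pin of its own, so that all of them stand on pins together with the hand off them. Then sort them: stand those that went fully home on their pins upright in the black tray again, put those that stopped part-way at the pin's shoulder into the cardboard carton, and push the empty drawer fully shut. Leave the other things on the bench where they are.

Things in the scene. Friction and masses are not known exactly. Their poses are not given: they have to be found in the camera images.
- a_mid (a point): centre (half-way up, on the axis) of a loose grey plastic pipe bushing (3 or 4 of the 4 are present): 70 mm tall, 0.11 kg, a tube of 46 mm outer diameter on a foot flange 64 mm wide, 10 mm thick; z points to the plain end, up as it stands. All look alike: bore 27 mm at the plain end; at the flange end, unseen, 35 mm in those that fit the pins and 27 mm in the others. They start standing in the tray
- b_mid (a point): centre (half-way up, on the axis) of a loose grey plastic pipe bushing (3 or 4 of the 4 are present): 70 mm tall, 0.11 kg, a tube of 46 mm outer diameter on a foot flange 64 mm wide, 10 mm thick; z points to the plain end, up as it stands. All look alike: bore 27 mm at the plain end; at the flange end, unseen, 35 mm in those that fit the pins and 27 mm in the others. They start standing in the tray
- c_mid (a point): centre (half-way up, on the axis) of a loose grey plastic pipe bushing (3 or 4 of the 4 are present): 70 mm tall, 0.11 kg, a tube of 46 mm outer diameter on a foot flange 64 mm wide, 10 mm thick; z points to the plain end, up as it stands. All look alike: bore 27 mm at the plain end; at the flange end, unseen, 35 mm in those that fit the pins and 27 mm in the others. They start standing in the tray
- d_mid (a point): centre (half-way up, on the axis) of a loose grey plastic pipe bushing (3 or 4 of the 4 are present): 70 mm tall, 0.11 kg, a tube of 46 mm outer diameter on a foot flange 64 mm wide, 10 mm thick; z points to the plain end, up as it stands. All look alike: bore 27 mm at the plain end; at the flange end, unseen, 35 mm in those that fit the pins and 27 mm in the others. They start standing in the tray
- tray: shallow black plastic propagation tray fixed to the bench, 250 mm (x) by 230 mm (y) outside, walls 30 mm high and 4 mm thick, floor 4 mm thick; origin at the centre of its underside. It stands on one side of the drawer, the carton on the other
- carton: open low brown cardboard carton for rejects, fixed to the bench, 210 mm (x) by 190 mm (y) outside, walls 45 mm high and 4 mm thick, floor 4 mm thick; origin at the centre of its underside
- drawer (a joint): how far the gauge drawer is out of its cabinet, m: 0 shut, 0.225 at its stop; starts 0 to 0.03, about 3 N of friction, stays where left. On its floor (14 mm above the bench) stand four alike upright steel gauge pins. A bushing that fits a pin goes home, flange on the drawer floor, centre 35 mm above it; one that does not rests on the pin's taper, centre about 67 mm above the floor
- handle (a point): middle of the drawer's bar handle: a level steel bar 12 mm thick, 110 mm long along y, 92 mm above the bench, 42 mm in front of the drawer's front panel (top edge at 108 mm). x points into the cabinet: pull along -x, push along +x. The pins' axes, which move with the drawer, lie at x = 119 mm (front) and 219 mm (rear), y = 50 and -50 mm from this point; the drawer floor 78 mm below it
- cabinet: low aluminium cabinet fixed to the bench, 270 mm wide, 310 mm deep, 122 mm tall, holding the drawer; origin on the bench under the middle of its front face, x points into it. At the stop the two front pins stand 160 mm and the two rear pins 60 mm in front of this face. Gauge pin: 68 mm tall, 31 mm wide up to 30 mm, tapering to 23 mm at 35 mm, tip tapered over its last 10 mm
- paper_cup: bystander, to be left alone: brown paper cup, 85 mm tall, 72 mm wide; origin at the middle of its underside
- net_pots: bystander, to be left alone: stack of two black net pots, 76 mm tall, 66 mm wide; origin at the middle of its underside
- seed_jar: bystander, to be left alone: small jar, 75 mm tall, 56 mm wide; origin at the middle of its underside
- wood_stick: bystander, to be left alone: flat wooden stick, 170 mm long; origin at the middle of its underside
- brush: bystander, to be left alone: hand brush lying down; origin at the middle of its underside
Not all that is in view belongs to the job. Leave any green, red or yellow look-alike of the part that bears c_mid alone.

How it is judged:
By the outcome, as a careful person would: the job done as asked, in the order asked, and still so for the second after the job is handed in, with the robot touching nothing.
Of bushing_a, bushing_b, bushing_c, bushing_d only 3 to 4 are there at a start; the rules pass over those that are not, and their reading is None.
At some moment in a run one of bushing_a, bushing_b, bushing_c, bushing_d may be knocked a few centimetres aside while the robot is not near it.
It also fails if it takes over 210 s, if anything falls off the work surface, if the arm or the gripper's body presses on something with over 40 N, if the wrist force passes 120 N, or if a joint passes its speed limit or range.

### The arm

A 6-joint arm with a two-finger parallel gripper is mounted at the origin on the work surface. World frame = base frame: x ahead of the robot, y to its left, z up, the work surface at z = 0. Lengths are in m, angles in rad, forces in N, time in s.
With the tool pointing down it reaches from about 0.375 to 0.9 m from the base axis. Payload 3.1 kg.
Tool frame: the origin (TCP) lies on the centre line of the jaws, within the pads' length; the fingertips stand r.nose_length ahead of it and the grasp point (between the pads) lies 2 mm behind it (r.nose_length is the distance from the TCP to the fingertips, in m); z points along the fingers, x is the direction in which the jaws open and shut, and the axes are right-handed (so a half turn about z gives the same grasp; the last joint's range is limited). The gripper opens to 87 mm and grips with 3 to 60 N. Pads are 19 mm wide; open, the fingers measure 117 mm over their backs; the gripper's body (75 mm by 190 mm) begins 51 mm behind the grasp point.
Start: joints at [1.109, 0.527, 1.433, -0, 1.181, -0.178], TCP at [0.175, 0.6, 0.24] pointing down, gripper open.
Joint ranges: [-3.08, 3.08], [-0.75, 2.2], [0.22, 2.44], [-1.43, 4.57], [0, 2.65], [-2.85, 2.85]. Speed limits (rad/s): [2.79, 2.79, 3.14, 3.14, 3.14, 3.14].

### API

Orientations are given as a unit quaternion [x, y, z, w].
In Python, from rig import r, eyes, workorder gives the robot as it stands.
- The arm moves only by the shell command python3 -m crank 'ROWS' [FORCE]. ROWS is text: rows parted by semicolons, each of 7 numbers parted by spaces: the shift along the tool's x, y, z in mm, then the turn, a rotation vector about the tool's x, y, z in rad, then the closure, from -1 (fully open) to 1 (shut), so that 0 is half open. A call has exactly 10 rows; each row shifts and turns the commanded pose from where the row before left it, along the tool's axes as they then stand; what a row does not reach is not made up. A row lasts 1/12 s, in which the tool goes at most 41.7 mm and 7.16 degrees, less where a joint would pass 70% of its speed; a pose out of reach is approached as far as the arm can. A call is refused whole if a number of a shift passes 41.7 or a number of a turn 0.125, either way. A call with a gripper value outside its range is refused whole. The fingers move at their own pace and stop on an object; FORCE is the grip in N (left out, the last holds). Time passes only in rows, so rows that do not move let the fingers close, or fill a call up. It gives the time, the measured TCP pose, the force and the opening at its end, in the units of the state.
- r.get_obs(): the state, without advancing time (a new reading comes with each control period).
- eyes.snapshot(name): name is "side" or "top"; returns the picture (480x640x3 uint8, blue, green, red); there is no depth.
- eyes.calibration(name): a dict with "vfov" (degrees; the focal length in pixels is half the picture's height over the tangent of half this angle, whatever the lens; pixels are square), "cx", "cy" (the principal point, pixels), "k1" (the pictures are not rectified: a ray, as slopes to the right and down, at radius r is drawn at 1 + k1 r^2 times it, then the intrinsics apply), "extrinsics" (4x4, takes a point from camera to world coordinates). Camera axes: x right, y down, z forward; pixel columns grow to the right and rows downward; lengths in m; the calibration is good to about 2 mm. A picture is of the moment at which its call begins. calibration takes no time and is no camera call.
- workorder.finish_job(): hands the job in, once; it reports no verdict.
The state is a dict: "time": time; "joints": joint angles; "qvel": joint speeds; "effort": joint torques, N m; "tcp_pos": TCP position; "ee_rot": TCP orientation; "contact_force": force on the tool from outside, world axes, zero at the start; "ft_torque": the same for the moment, N m; "grip_width": opening from 0.0 (shut) to 1.0 (fully open).
Only numpy, scipy, OpenCV 4.12 (cv2) and the standard library are available. Lean on these libraries where they do the work, as an engineer would, in place of code of your own. Each camera call takes 0.05 s, during which the arm holds its last target. There are 200 camera calls.

## Working session

There is one attempt and no reset: what is moved stays moved. The work goes in short steps, Python scripts to look and compute and a shell command to move; the robot and the scene stay as the last step left them, time stands still between calls to the robot, and variables do not carry over. Pictures are saved under pics/ and viewed, about 12 in all and at most 16, crops included, and the job is handed in when it is done.

```bash
mkdir -p pics; ls; python3 - <<'E'
from rig import r,eyes,workorder
import cv2,numpy as np
print(r.get_obs(), r.nose_length)
for n in("side","top"):
    print(n,eyes.calibration(n)); cv2.imwrite(f"pics/{n}0.png",eyes.snapshot(n))
E
```

```text
pics
{'time': 0.0, 'joints': array([ 1.10850564e+00,  5.28501161e-01,  1.43390106e+00,  1.45917270e-05,
        1.18141350e+00, -1.78461848e-01]), 'qvel': array([ 0.00066504, -0.00026932,  0.00250823,  0.00186477, -0.00218568,
       -0.00184721]), 'effort': array([-3.21153275e-03, -4.40046072e+01, -1.76592207e+01,  6.31632912e-02,
        5.83018397e-02, -1.61461403e-04]), 'tcp_pos': array([0.1746476 , 0.59937128, 0.23855051]), 'ee_rot': array([ 8.00011590e-01,  5.99983517e-01, -9.96524877e-04,  4.92427343e-04]), 'contact_force': array([-0.65065029, -0.6241228 , -0.3705585 ]), 'ft_torque': array([-0.00612526, -0.01023298, -0.02853265]), 'grip_width': 1.0038772116714356} 0.017
side {'vfov': 55.4920362446229, 'cx': 316.5973363434831, 'cy': 238.8463482285364, 'k1': -0.04169225015125997, 'extrinsics': array([[-0.97458469, -0.15353252,  0.16313321,  0.29192283],
       [-0.22390231,  0.69112416, -0.68717912,  0.77769332],
       [-0.00724096, -0.70624016, -0.70793531,  0.98281139],
       [ 0.        ,  0.        ,  0.        ,  1.        ]])}
top {'vfov': 48.391230669873195, 'cx': 316.6653871816834, 'cy': 240.23269281657767, 'k1': 0.03579553520995331, 'extrinsics': array([[-0.00728637, -0.99572243,  0.09210727,  0.38157567],
       [-0.99993187,  0.00809511,  0.00840991, -0.09932262],
       [-0.00911955, -0.09203972, -0.99571358,  1.36213639],
       [ 0.        ,  0.        ,  0.        ,  1.        ]])}
```

View pics/top0.png

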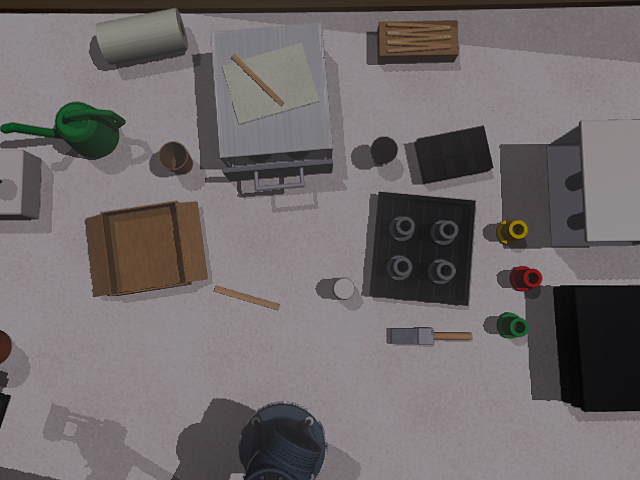

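View pics/side0.png

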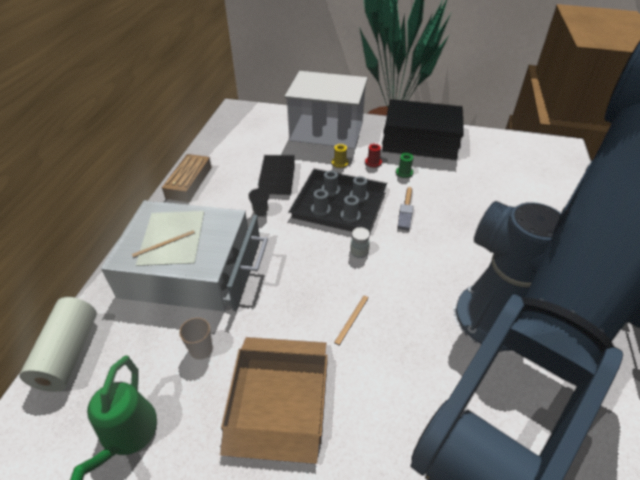

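```bash
cat > h.py <<'E'
from rig import r,eyes,workorder
import cv2,numpy as np
from scipy.spatial.transform import Rotation as R
def K(n):
    c=eyes.calibration(n); f=240/np.tan(np.radians(c['vfov']/2)); return c,f,np.array(c['extrinsics'])
def ray(n,u,v):
    c,f,E=K(n); d=np.array([(u-c['cx'])/f,(v-c['cy'])/f]); s=d.copy()
    for _ in range(20): s=d/(1+c['k1']*(s@s))
    return E[:3,3],E[:3,:3]@np.array([*s,1])
def onz(n,u,v,z):
    o,d=ray(n,u,v); return o+d*(z-o[2])/d[2]
def proj(n,p):
    c,f,E=K(n); q=E[:3,:3].T@(np.array(p)-E[:3,3]); s=q[:2]/q[2]; s=s*(1+c['k1']*(s@s)); return s*f+[c['cx'],c['cy']]
def crop(im,x0,y0,x1,y1,k,name): cv2.imwrite(f"pics/{name}.png",cv2.resize(im[y0:y1,x0:x1],None,fx=k,fy=k,interpolation=cv2.INTER_CUBIC))
E
python3 - <<'E'
from h import *
im=cv2.imread("pics/top0.png"); crop(im,200,120,480,310,2.8,"top0c")
for u,v in [(402,228),(445,231),(399,267),(441,270)]: print(onz("top",u,v,.074))
E
```

```text
[ 0.5287984 -0.2952863  0.074    ]
[ 0.52060953 -0.39860962  0.074     ]
[ 0.43446904 -0.28600671  0.074     ]
[ 0.42657407 -0.38628118  0.074     ]
```

View pics/top0c.png

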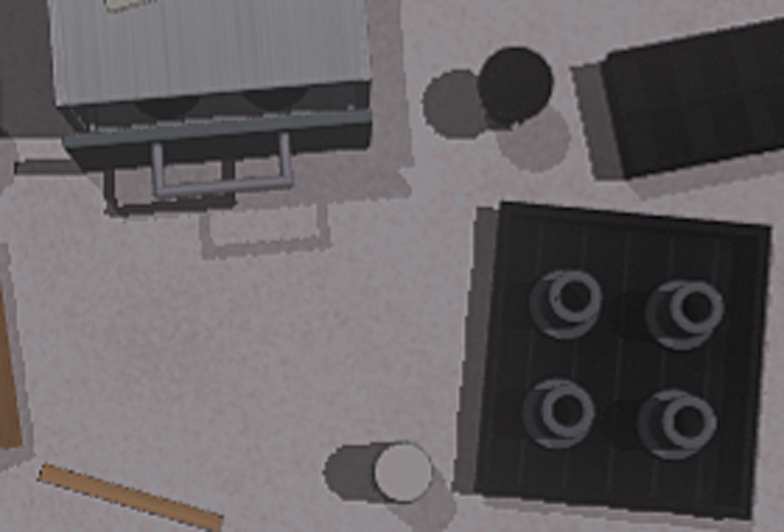

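```bash
cat >> h.py <<'E'
def cp(x,y,z,k=2.8,x0=200,y0=120): return onz("top",x/k+x0,y/k+y0,z)
E
python3 - <<'E'
from h import *
np.set_printoptions(precision=4,suppress=True)
for p in [(576,297),(695,307),(566,411),(689,422)]: print("b",cp(*p,.074))
a,b=cp(155,191,.092),cp(293,182,.092); print("handle",a,b,(a+b)/2,np.linalg.norm(a-b),np.degrees(np.arctan2(*(a-b)[:2])))
a,b=cp(57,104,.122),cp(370,80,.122); print("cab",a,b,(a+b)/2,np.linalg.norm(a-b),np.degrees(np.arctan2(*(a-b)[:2])))
for p in [(500,203),(770,228),(476,492),(750,519)]: print("tray",cp(*p,.03))
for p in [(104,209),(178,203),(187,288),(112,296)]: print("carton",onz("top",*p,.045))
for p in [(404,470),(515,85)]: print("jar,pots",cp(*p,.075))
print('cup',onz("top",176,156,.085)); print('stick',onz("top",215,290,0),onz("top",279,305,0))
print(R.from_quat(r.get_obs()['ee_rot']).as_matrix())
E
```

```text
b [ 0.5334 -0.3044  0.074 ]
b [ 0.5238 -0.4064  0.074 ]
b [ 0.4349 -0.2936  0.074 ]
b [ 0.4248 -0.3983  0.074 ]
handle [0.6262 0.0583 0.092 ] [ 0.633  -0.0606  0.092 ] [ 0.6296 -0.0012  0.092 ] 0.11905154669974521 -3.2894222469874403
cab [0.6955 0.1375 0.122 ] [ 0.7138 -0.1271  0.122 ] [0.7046 0.0052 0.122 ] 0.2651655360168088 -3.9614195140070554
tray [ 0.6244 -0.245   0.03  ]
tray [ 0.5993 -0.4856  0.03  ]
tray [ 0.3657 -0.2192  0.03  ]
tray [ 0.3407 -0.4592  0.03  ]
carton [0.5856 0.4397 0.045 ]
carton [0.5994 0.2567 0.045 ]
carton [0.3882 0.2311 0.045 ]
carton [0.3704 0.4138 0.045 ]
jar,pots [ 0.3854 -0.1539  0.075 ]
jar,pots [ 0.7206 -0.255   0.075 ]
cup [0.7084 0.2524 0.085 ]
stick [0.3828 0.1713 0.    ] [0.3436 0.0088 0.    ]
[[ 0.28    0.96   -0.0008]
 [ 0.96   -0.28   -0.0017]
 [-0.0019 -0.0003 -1.    ]]
```

```bash
cat > to.py <<'E'
# usage: to.py x y z yawdeg : prints shift in tool axes (mm) and turn about tool z left
from h import *; import sys
o=r.get_obs(); M=R.from_quat(o['ee_rot']).as_matrix(); t=np.array([float(a) for a in sys.argv[1:4]])
yaw=np.degrees(np.arctan2(M[1,0],M[0,0]))
print("t %.1f"%o['time'],"tcp",o['tcp_pos'].round(4),"yaw %.2f"%yaw,"tilt",M[:2,2].round(4),"F",o['contact_force'].round(1),"w %.3f"%o['grip_width'])
print("shift tool mm",((M.T@(t-o['tcp_pos']))*1000).round(1))
if len(sys.argv)>4: print("turn z rad",np.radians((yaw-float(sys.argv[4])+180)%360-180).round(4))
E
python3 -m crank '0 0 0 0 0 .1218 .31;0 0 0 0 0 .1218 .31;0 0 0 0 0 .1218 .31;0 0 0 0 0 .1218 .31;0 0 0 0 0 .1218 .31;0 0 0 0 0 .1218 .31;0 0 0 0 0 .1218 .31;0 0 0 0 0 .1218 .31;0 0 0 0 0 .1218 .31;0 0 0 0 0 .1218 .31' 30
python3 -m crank '20 32 0 0 0 0 .31;20 32 0 0 0 0 .31;20 32 0 0 0 0 .31;20 32 0 0 0 0 .31;20 32 0 0 0 0 .31;20 32 0 0 0 0 .31;20 32 0 0 0 0 .31;20 32 0 0 0 0 .31;20 32 0 0 0 0 .31;20 32 0 0 0 0 .31'
python3 -m crank '20 32 0 0 0 0 .31;20 32 0 0 0 0 .31;20 32 0 0 0 0 .31;20 32 0 0 0 0 .31;20 32 0 0 0 0 .31;20 32 0 0 0 0 .31;20 32 0 0 0 0 .31;20 32 0 0 0 0 .31;0 0 0 0 0 0 .31;0 0 0 0 0 0 .31'
python3 to.py .6296 -.0012 .09 3.9
```

```text
time: 0.93
tcp_pos: [0.1748, 0.5996, 0.239]
ee_rot: [1.0, 0.031, -0.0, 0.001]
contact_force: [0.7, 0.8, 0.8]
grip_width: 0.376
time: 1.77
tcp_pos: [0.397, 0.2928, 0.2393]
ee_rot: [0.999, 0.035, -0.0, 0.0]
contact_force: [0.9, 0.2, -0.6]
grip_width: 0.341
time: 2.6
tcp_pos: [0.5746, 0.0483, 0.2389]
ee_rot: [0.999, 0.033, -0.0, -0.0]
contact_force: [-0.5, 1.0, 0.2]
grip_width: 0.348
t 2.6 tcp [0.5746 0.0483 0.2389] yaw 3.75 tilt [-0.0007  0.0002] F [-0.5  1.   0.2] w 0.348
shift tool mm [ 51.7  53.1 148.9]
turn z rad -0.0027
```

```bash
python3 -m crank '13 13 0 0 0 0 .31;13 13 0 0 0 0 .31;13 13 0 0 0 0 .31;13 13 0 0 0 0 .31;0 0 30 0 0 0 .31;0 0 30 0 0 0 .31;0 0 20 0 0 0 .31;0 0 0 0 0 0 .31;0 0 0 0 0 0 .31;0 0 0 0 0 0 .31'
python3 - <<'E'
from h import *
for n,(x0,y0,x1,y1) in dict(top=(200,120,400,260),side=(180,180,340,300)).items():
    crop(eyes.snapshot(n),x0,y0,x1,y1,3.9 if n=="top" else 4.8,n+"1")
E
python3 to.py .6296 -.0012 .09 3.9
```

```text
time: 3.43
tcp_pos: [0.6297, 0.0028, 0.1607]
ee_rot: [0.999, 0.035, 0.001, 0.0]
contact_force: [-0.3, 0.4, -0.7]
grip_width: 0.342
t 3.5 tcp [0.6303 0.0023 0.1616] yaw 4.00 tilt [ 0.0035 -0.0005] F [ 1.  -0.2  0.3] w 0.348
shift tool mm [-1.2  3.4 71.5]
turn z rad 0.0017
```

View pics/side1.png

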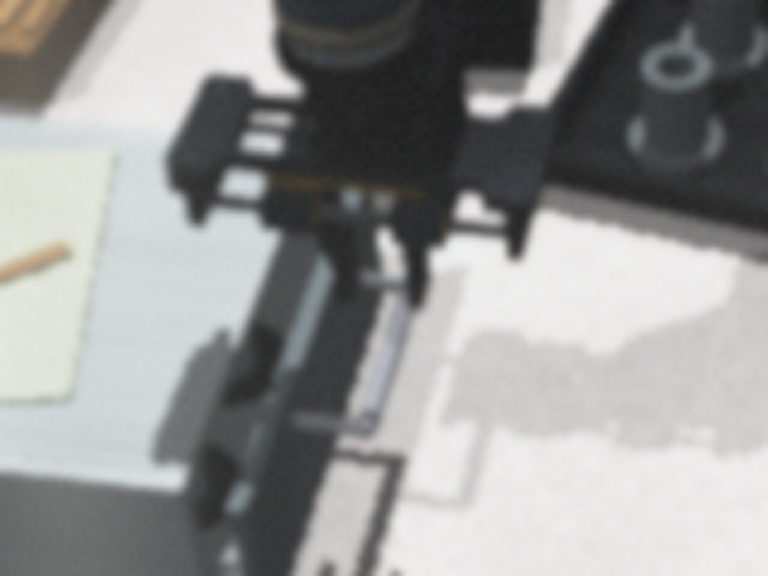

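```bash
python3 -m crank '0 4 15 0 0 0 .31;0 0 15 0 0 0 .31;0 0 15 0 0 0 .31;0 0 12 0 0 0 .31;0 0 12 0 0 0 .31;0 0 0 0 0 0 1;0 0 0 0 0 0 1;0 0 0 0 0 0 1;0 0 0 0 0 0 1;0 0 0 0 0 0 1' 40
python3 to.py .426 -.014 .092 3.9
```

```text
time: 4.37
tcp_pos: [0.6314, -0.0022, 0.0916]
ee_rot: [0.999, 0.035, 0.002, 0.0]
contact_force: [2.6, 0.5, -1.6]
grip_width: 0.121
t 4.4 tcp [ 0.6314 -0.0022  0.0916] yaw 3.96 tilt [ 0.0045 -0.0004] F [ 2.6  0.5 -1.6] w 0.121
shift tool mm [-205.7   -2.4   -1.3]
turn z rad 0.001
```

```bash
python3 -m crank '-10 0 0 0 0 0 1;-20 0 0 0 0 0 1;-22 0 0 0 0 0 1;-22 0 0 0 0 0 1;-22 0 0 0 0 0 1;-22 0 0 0 0 0 1;-22 0 0 0 0 0 1;-22 0 0 0 0 0 1;-20 0 0 0 0 0 1;-10 0 0 0 0 0 1'
python3 -m crank '-2 0 0 0 0 0 1;-2 0 0 0 0 0 1;-2 0 0 0 0 0 1;-2 0 0 0 0 0 1;-2 0 0 0 0 0 1;-2 0 0 0 0 0 1;-2 0 0 0 0 0 1;0 0 0 0 0 0 1;0 0 0 0 0 0 1;0 0 0 0 0 0 1'
python3 to.py .426 -.014 .092 3.9
```

```text
time: 5.2
tcp_pos: [0.4386, -0.0173, 0.0915]
ee_rot: [0.999, 0.035, 0.002, 0.002]
contact_force: [4.0, -5.2, -4.5]
grip_width: 0.122
time: 6.03
tcp_pos: [0.4297, -0.0181, 0.0916]
ee_rot: [0.999, 0.034, 0.006, 0.002]
contact_force: [8.0, 0.3, -5.3]
grip_width: 0.123
t 6.0 tcp [ 0.4297 -0.0181  0.0916] yaw 3.94 tilt [ 0.012  -0.0035] F [ 8.   0.3 -5.3] w 0.123
shift tool mm [-3.4 -4.3 -0.5]
turn z rad 0.0006
```

```bash
python3 -m crank '-2 0 0 0 0 0 1;-2 0 0 0 0 0 1;-2 0 0 0 0 0 1;0 0 0 0 0 0 1;0 0 0 0 0 0 1;0 0 0 0 0 0 1;0 0 0 0 0 0 1;0 0 0 0 0 0 1;0 0 0 0 0 0 1;0 0 0 0 0 0 1'
python3 to.py .426 -.014 .092 3.9
```

```text
time: 6.87
tcp_pos: [0.4296, -0.0182, 0.0916]
ee_rot: [0.999, 0.033, 0.012, 0.002]
contact_force: [19.9, 10.2, -14.9]
grip_width: 0.118
t 6.9 tcp [ 0.4296 -0.0182  0.0916] yaw 3.77 tilt [ 0.024 -0.004] F [ 19.9  10.2 -14.9] w 0.118
shift tool mm [-3.3 -4.4 -0.5]
turn z rad -0.0023
```

```bash
python3 -m crank '2 0 0 0 0 0 1;2 0 0 0 0 0 1;2 0 0 0 0 0 1;2 0 0 0 0 0 1;0 0 0 0 0 0 .31;0 0 0 0 0 0 .31;0 0 0 0 0 0 .31;0 0 -15 0 0 0 .31;0 0 -25 0 0 0 .31;0 0 -25 0 0 0 .31'
python3 -m crank '0 30 -25 0 0 0 .1;0 30 -25 0 0 0 .1;0 30 -20 0 0 .12 .1;0 30 0 0 0 .12 .1;0 0 0 0 0 .12 .1;0 0 0 0 0 .12 .1;0 0 0 0 0 .12 .1;0 0 0 0 0 .12 .1;0 0 0 0 0 .12 .1;0 0 0 0 0 .12 .1'
python3 to.py .4349 -.2936 .17 -86
python3 - <<'E'
from h import *
im=eyes.snapshot("top");cv2.imwrite("pics/top2f.png",im);crop(im,200,120,480,310,2.8,"top2")
E
```

```text
time: 7.7
tcp_pos: [0.4242, -0.0155, 0.1557]
ee_rot: [0.999, 0.034, -0.002, -0.001]
contact_force: [0.5, -0.6, -0.3]
grip_width: 0.336
time: 8.53
tcp_pos: [0.4295, -0.1352, 0.2253]
ee_rot: [0.901, -0.434, -0.001, -0.0]
contact_force: [0.2, 0.1, -0.7]
grip_width: 0.449
t 8.5 tcp [ 0.4295 -0.1352  0.2253] yaw -51.40 tilt [-0.002   0.0014] F [ 0.2  0.1 -0.7] w 0.449
shift tool mm [127.3  94.6  55.1]
turn z rad 0.6039
```

View pics/top2.png

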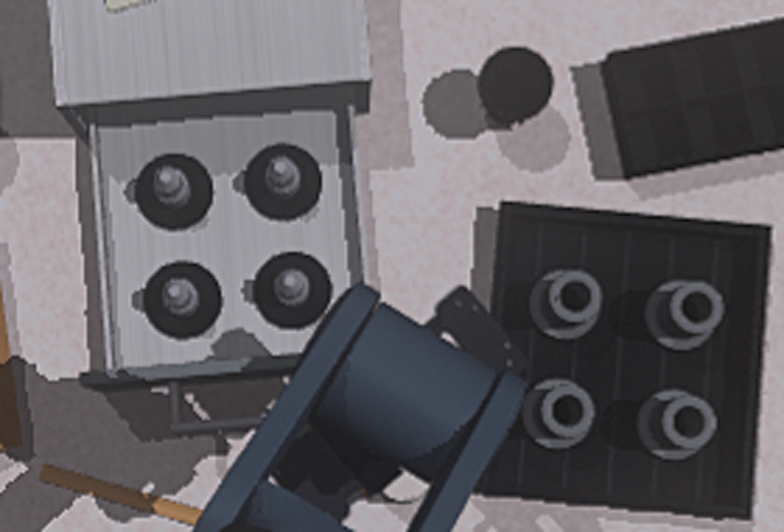

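```bash
python3 - <<'E'
from h import *
np.set_printoptions(precision=4,suppress=True)
im=cv2.imread("pics/top2f.png"); g=cv2.cvtColor(im,6)
g=cv2.resize(g[165:245,230:330],None,fx=4,fy=4,interpolation=cv2.INTER_CUBIC)
m=(g<45).astype(np.uint8)
for c in cv2.findContours(m,0,2)[0]:
    if cv2.contourArea(c)>2500:
        h=cv2.convexHull(c); e=cv2.fitEllipse(h); print("disc",e[0],e[1],onz("top",e[0][0]/4+230,e[0][1]/4+165,.014))
for p in [(168,175),(283,170),(177,288),(290,282)]: print("tip",cp(*p,.080))
yc=np.radians(4.2);x=np.array([np.cos(yc),np.sin(yc)]);y=np.array([-x[1],x[0]])
for h in ([.4296,-.0165],):
  for a in(.219,.119):
    for b in(.05,-.05): print("kin",h+a*x+b*y)
E
```

```text
disc (140.67335510253906, 247.83233642578125) (106.44450378417969, 109.33444213867188) [0.5412 0.0427 0.014 ]
disc (297.3531188964844, 234.43798828125) (106.25724029541016, 108.91471099853516) [ 0.549  -0.0569  0.014 ]
tip [0.6425 0.0485 0.08  ]
tip [ 0.646  -0.0516  0.08  ]
tip [0.5434 0.0405 0.08  ]
tip [ 0.5479 -0.0572  0.08  ]
kin [0.6443 0.0494]
kin [ 0.6517 -0.0503]
kin [0.5446 0.0421]
kin [ 0.5519 -0.0577]
```

```bash
python3 -m crank '0 0 0 0 0 .121 -.5;0 0 0 0 0 .121 -.5;0 0 0 0 0 .121 -.5;0 0 0 0 0 .121 -.5;0 0 0 0 0 .121 -.5;32 1 10 0 0 0 -.5;32 1 10 0 0 0 -.5;32 1 10 0 0 0 -.5;32 1 10 0 0 0 -.5;32 1 10 0 0 0 -.5' 20
python3 to.py .4349 -.2936 .062 -86
python3 - <<'E'
from h import *
im=eyes.snapshot("top");cv2.imwrite("pics/top3f.png",im);crop(im,330,180,480,310,4,"top3")
E
```

```text
time: 9.42
tcp_pos: [0.437, -0.2964, 0.1749]
ee_rot: [0.734, -0.679, -0.001, -0.0]
contact_force: [0.6, -0.2, -0.3]
grip_width: 0.754
t 9.4 tcp [ 0.437  -0.2964  0.1749] yaw -85.55 tilt [-0.0011  0.0014] F [ 0.6 -0.2 -0.3] w 0.754
shift tool mm [ -2.8   1.7 112.9]
turn z rad 0.0079
```

View pics/top3.png

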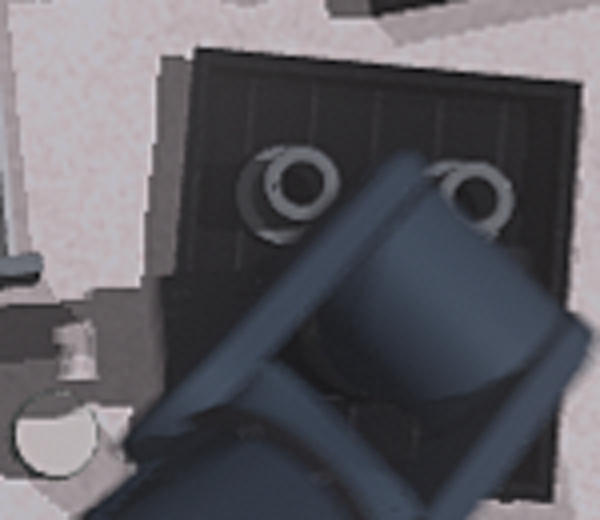

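```bash
python3 -m crank '-3 2 20 0 0 0 -.5;0 0 25 0 0 0 -.5;0 0 25 0 0 0 -.5;0 0 20 0 0 0 -.5;0 0 15 0 0 0 -.5;0 0 8 0 0 0 -.5;0 0 0 0 0 0 -.5;0 0 0 0 0 0 1;0 0 0 0 0 0 1;0 0 0 0 0 0 1'
python3 -m crank '0 0 0 0 0 0 1;0 0 0 0 0 0 1;0 0 -10 0 0 0 1;0 0 -25 0 0 0 1;0 0 -30 0 0 0 1;0 0 -30 0 0 0 1;0 0 -30 0 0 0 1;0 0 -25 0 0 0 1;0 0 0 0 0 0 1;0 0 0 0 0 0 1'
python3 to.py .643 .0495 .21 -86
```

```text
time: 10.3
tcp_pos: [0.436, -0.2935, 0.0637]
ee_rot: [0.733, -0.68, 0.001, 0.0]
contact_force: [-1.0, -0.6, -0.5]
grip_width: 0.606
time: 11.13
tcp_pos: [0.4359, -0.2934, 0.2144]
ee_rot: [0.733, -0.68, 0.002, 0.0]
contact_force: [-0.4, 0.5, -1.6]
grip_width: 0.525
t 11.1 tcp [ 0.4359 -0.2934  0.2144] yaw -85.71 tilt [ 0.0027 -0.0028] F [-0.4  0.5 -1.6] w 0.525
shift tool mm [-326.4 -232.2    4. ]
turn z rad 0.0051
```

```bash
python3 -m crank '-27 -19 0 0 0 0 1;-27 -19 0 0 0 0 1;-27 -19 0 0 0 0 1;-27 -19 0 0 0 0 1;-27 -19 0 0 0 0 1;-27 -19 0 0 0 0 1;-27 -19 0 0 0 0 1;-27 -19 0 0 0 0 1;-27 -19 0 0 0 0 1;-27 -19 0 0 0 0 1'
python3 -m crank '-27 -19 0 0 0 0 1;-27 -19 0 0 0 0 1;0 0 0 0 0 0 1;0 0 0 0 0 0 1;0 0 0 0 0 0 1;0 0 0 0 0 0 1;0 0 0 0 0 0 1;0 0 0 0 0 0 1;0 0 0 0 0 0 1;0 0 0 0 0 0 1'
python3 to.py .644 .0495 .15 -86
python3 - <<'E'
from h import *
im=eyes.snapshot("side");cv2.imwrite("pics/side4f.png",im);crop(im,150,170,310,290,5,"side4")
E
```

```text
time: 11.97
tcp_pos: [0.6037, -0.0077, 0.2103]
ee_rot: [0.733, -0.68, -0.002, 0.001]
contact_force: [0.3, -0.7, -1.0]
grip_width: 0.528
time: 12.8
tcp_pos: [0.6385, 0.0465, 0.2127]
ee_rot: [0.733, -0.681, 0.0, -0.0]
contact_force: [0.5, -0.6, -1.2]
grip_width: 0.526
t 12.8 tcp [0.6385 0.0465 0.2127] yaw -85.77 tilt [ 0.0001 -0.0001] F [ 0.5 -0.6 -1.2] w 0.526
shift tool mm [-2.6 -5.7 62.7]
turn z rad 0.004
```

View pics/side4.png

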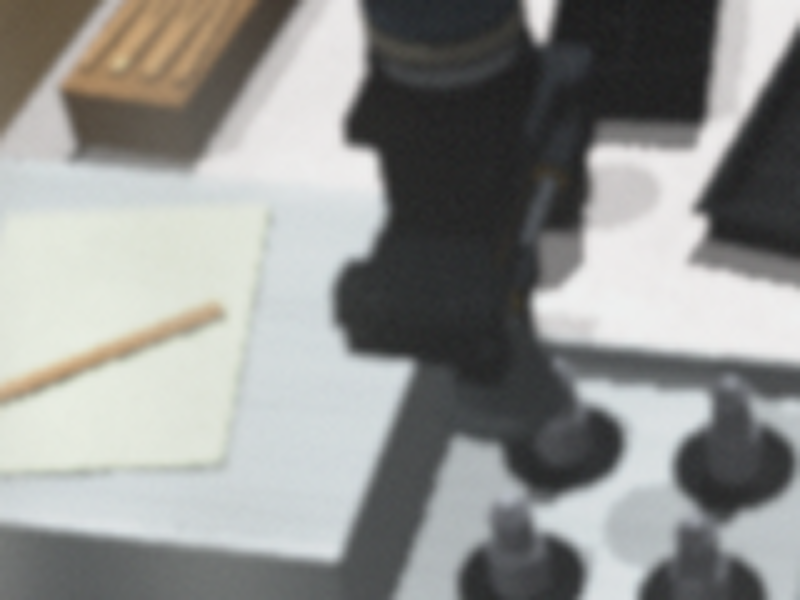

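```bash
python3 - <<'E'
from h import *
np.set_printoptions(precision=4,suppress=True)
for n,p,q in [("RL",(512,507),(.643,.0495,.08)),("FL",(697,528),(.543,.042,.08)),("FR",(733,385),(.55,-.057,.08))]:
    u=p[0]/5+150,p[1]/5+170; print(n,onz("side",*u,.08),"seen",np.round(u,1),"pred",proj("side",q))
print("bushing bottom pred",(proj("side",(.6375,.0465,.153))-[150,170])*5, "top", (proj("side",(.6375,.0465,.223))-[150,170])*5)
E
```

```text
RL [0.637 0.055 0.08 ] seen [252.4 271.4] pred [250.879  269.4745]
FL [0.5386 0.0477 0.08  ] seen [289.4 275.6] pred [288.3505 273.6947]
FR [ 0.5465 -0.0559  0.08  ] seen [296.6 247. ] pred [295.478 246.518]
bushing bottom pred [500.8066 399.1944] top [484.7717 298.9463]
```

```bash
python3 -m crank '-4 -4 0 0 0 0 1;0 0 15 0 0 0 1;0 0 20 0 0 0 1;0 0 20 0 0 0 1;0 0 5 0 0 0 1;0 0 3 0 0 0 1;0 0 3 0 0 0 1;0 0 3 0 0 0 1;0 0 3 0 0 0 1;0 0 0 0 0 0 1' 12
python3 to.py .642 .0505 .15 -86
python3 -m crank '0 0 4 0 0 0 1;0 0 4 0 0 0 1;0 0 3 0 0 0 1;0 0 3 0 0 0 1;0 0 0 0 0 0 1;0 0 0 0 0 0 1;0 0 0 0 0 0 1;0 0 0 0 0 0 1;0 0 0 0 0 0 1;0 0 0 0 0 0 1'
python3 to.py .642 .0505 .1055 -86
python3 -c "from h import *; print(r.get_obs()['ft_torque'])"
```

```text
time: 13.68
tcp_pos: [0.6425, 0.0514, 0.1408]
ee_rot: [0.733, -0.68, 0.0, -0.0]
contact_force: [-1.2, 1.2, -0.2]
grip_width: 0.529
t 13.7 tcp [0.6425 0.0514 0.1408] yaw -85.71 tilt [ 0.0006 -0.0001] F [-1.2  1.2 -0.2] w 0.529
shift tool mm [ 0.9  0.6 -9.2]
turn z rad 0.005
time: 14.52
tcp_pos: [0.6424, 0.0514, 0.1267]
ee_rot: [0.733, -0.68, 0.0, -0.0]
contact_force: [0.3, -0.0, -1.5]
grip_width: 0.529
t 14.5 tcp [0.6424 0.0514 0.1267] yaw -85.71 tilt [ 0.0004 -0.0001] F [ 0.3 -0.  -1.5] w 0.529
shift tool mm [ 0.9  0.5 21.2]
turn z rad 0.005
[-0.06911361  0.11456934  0.01210523]
```

```bash
python3 -m crank '0 0 4 0 0 0 1;0 0 4 0 0 0 1;0 0 4 0 0 0 1;0 0 4 0 0 0 1;0 0 2 0 0 0 1;0 0 0 0 0 0 1;0 0 0 0 0 0 1;0 0 0 0 0 0 1;0 0 0 0 0 0 1;0 0 0 0 0 0 1'
python3 to.py .642 .0505 .1055 -86
python3 -m crank '0 0 2 0 0 0 1;0 0 2 0 0 0 1;0 0 2 0 0 0 1;0 0 2 0 0 0 1;0 0 0 0 0 0 1;0 0 0 0 0 0 1;0 0 0 0 0 0 1;0 0 0 0 0 0 1;0 0 0 0 0 0 1;0 0 0 0 0 0 1'
python3 to.py .642 .0505 .0735 -86
python3 -c "from h import *; print(r.get_obs()['ft_torque'])"
```

```text
time: 15.35
tcp_pos: [0.6425, 0.0514, 0.1088]
ee_rot: [0.733, -0.68, 0.0, -0.0]
contact_force: [0.3, -0.7, -1.8]
grip_width: 0.53
t 15.3 tcp [0.6425 0.0514 0.1088] yaw -85.72 tilt [ 0.0006 -0.    ] F [ 0.3 -0.7 -1.8] w 0.530
shift tool mm [0.9 0.6 3.3]
turn z rad 0.005
time: 16.18
tcp_pos: [0.6447, 0.0515, 0.104]
ee_rot: [0.733, -0.68, 0.002, -0.002]
contact_force: [-1.0, 0.5, 12.9]
grip_width: 0.529
t 16.2 tcp [0.6447 0.0515 0.104 ] yaw -85.71 tilt [ 0.0065 -0.0002] F [-1.   0.5 12.9] w 0.529
shift tool mm [ 0.7  3.  30.4]
turn z rad 0.0051
[0.06225815 0.34700669 0.02579872]
```

```bash
python3 -m crank '0 0 -4 0 0 0 1;0 -2 0 0 0 0 1;0 0 0 0 0 0 1;0 0 2 0 0 0 1;0 0 2 0 0 0 1;0 0 2 0 0 0 1;0 0 0 0 0 0 1;0 0 0 0 0 0 1;0 0 0 0 0 0 1;0 0 0 0 0 0 1'
python3 to.py .642 .0505 .0735 -86
python3 -m crank '0 0 -5 0 0 0 1;0 0 0 0 0 0 1;0 0 0 0 0 0 1;0 0 0 0 0 0 -.5;0 0 0 0 0 0 -.5;0 0 0 0 0 0 -.5;0 0 0 0 0 0 -.5;0 0 0 0 0 0 -.5;0 0 0 0 0 0 -.5;0 0 0 0 0 0 -.5'
python3 to.py .642 .0505 .0735 -86
python3 - <<'E'
from h import *
im=eyes.snapshot("side");cv2.imwrite("pics/side5f.png",im);crop(im,190,190,350,310,5,"side5")
E
```

```text
time: 17.02
tcp_pos: [0.6462, 0.0515, 0.1016]
ee_rot: [0.733, -0.68, 0.002, -0.002]
contact_force: [-1.4, 0.1, 14.3]
grip_width: 0.532
t 17.0 tcp [0.6462 0.0515 0.1016] yaw -85.70 tilt [ 0.0049 -0.0003] F [-1.4  0.1 14.3] w 0.532
shift tool mm [ 0.7  4.5 28.1]
turn z rad 0.0052
time: 17.85
tcp_pos: [0.6442, 0.0516, 0.1034]
ee_rot: [0.733, -0.68, -0.0, 0.0]
contact_force: [0.8, -0.2, -0.4]
grip_width: 0.747
t 17.9 tcp [0.6442 0.0516 0.1034] yaw -85.72 tilt [-0.0002  0.    ] F [ 0.8 -0.2 -0.4] w 0.747
shift tool mm [ 0.9  2.3 29.9]
turn z rad 0.0049
```

View pics/side5.png

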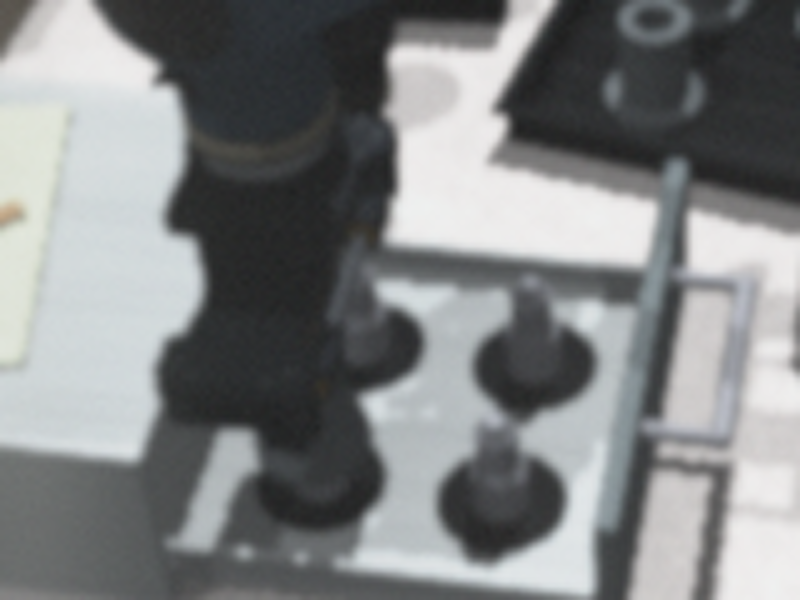

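```bash
python3 -m crank '0 0 -5 0 0 0 -.5;0 0 -20 0 0 0 -.5;0 0 -25 0 0 0 -.5;0 0 -25 0 0 0 -.5;0 0 -25 0 0 0 -.5;20 30 0 0 0 0 -.5;20 30 0 0 0 0 -.5;20 30 0 0 0 0 -.5;20 30 0 0 0 0 -.5;20 30 0 0 0 0 -.5'
cat > chk.py <<'E'
from h import *; import sys
# tray diff vs a reference picture, and full save
im=eyes.snapshot("top"); cv2.imwrite(f"pics/{sys.argv[1]}.png",im); ref=cv2.imread("pics/"+sys.argv[2])
d=cv2.absdiff(im,ref).max(2); d=cv2.GaussianBlur(d,(5,5),0)
for u,v in [(405.7,226.1),(448.2,229.6),(402.1,266.8),(446.1,270.7)]:
    print((u,v),d[int(v)-14:int(v)+22,int(u)-25:int(u)+20].mean().round(1),d[int(v)-14:int(v)+22,int(u)-25:int(u)+20].max())
E
python3 chk.py top6 top0.png
python3 to.py .5334 -.3044 .21 -86
```

```text
time: 18.73
tcp_pos: [0.5009, -0.06, 0.2042]
ee_rot: [0.733, -0.68, 0.001, -0.0]
contact_force: [-0.3, -0.5, 0.9]
grip_width: 0.748
(405.7, 226.1) 11.5 24
(448.2, 229.6) 13.1 24
(402.1, 266.8) 13.6 39
(446.1, 270.7) 13.3 25
t 18.8 tcp [ 0.4944 -0.0621  0.2034] yaw -85.76 tilt [-0.0085 -0.0009] F [-5.4 -0.3 -1. ] w 0.751
shift tool mm [244.5 -20.9  -6.7]
turn z rad 0.0042
```

```bash
python3 -m crank '30 -3 0 0 0 0 -.5;30 -3 0 0 0 0 -.5;30 -3 0 0 0 0 -.5;30 -3 0 0 0 0 -.5;30 -3 0 0 0 0 -.5;30 -3 0 0 0 0 -.5;30 -3 0 0 0 0 -.5;34 0 0 0 0 0 -.5;0 0 0 0 0 0 -.5;0 0 0 0 0 0 -.5'
python3 to.py .5334 -.3044 .064 -86
python3 - <<'E'
from h import *
im=eyes.snapshot("top");cv2.imwrite("pics/top7f.png",im);crop(im,210,130,470,290,3,"top7")
E
```

```text
time: 19.62
tcp_pos: [0.5415, -0.303, 0.2037]
ee_rot: [0.732, -0.681, 0.0, -0.0]
contact_force: [0.5, 0.4, 0.5]
grip_width: 0.749
t 19.6 tcp [ 0.5415 -0.303   0.2037] yaw -85.88 tilt [ 0.0008 -0.0005] F [0.5 0.4 0.5] w 0.749
shift tool mm [  0.7   8.3 139.7]
turn z rad 0.002
```

View pics/top7.png

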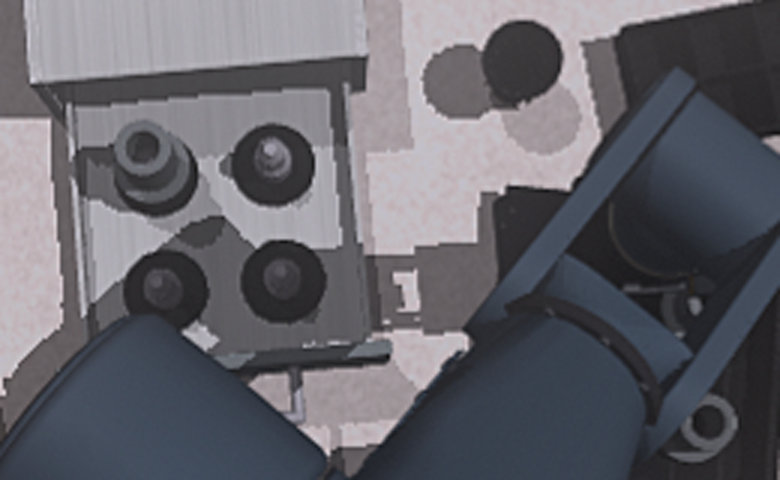

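```bash
python3 - <<'E'
from h import *
for z in(.116,.084): print(z,onz("top",257.3,179,z), proj("top",(.644,.051,z)))
E
python3 -m crank '0 8 20 0 0 0 -.5;0 0 25 0 0 0 -.5;0 0 30 0 0 0 -.5;0 0 30 0 0 0 -.5;0 0 20 0 0 0 -.5;0 0 15 0 0 0 -.5;0 0 0 0 0 0 -.5;0 0 0 0 0 0 1;0 0 0 0 0 0 1;0 0 0 0 0 0 1' 12
python3 -m crank '0 0 0 0 0 0 1;0 0 0 0 0 0 1;0 0 -10 0 0 0 1;0 0 -25 0 0 0 1;0 0 -30 0 0 0 1;0 0 -30 0 0 0 1;0 0 -30 0 0 0 1;0 0 -25 0 0 0 1;0 0 0 0 0 0 1;0 0 0 0 0 0 1'
python3 to.py .6495 -.0495 .21 -86
```

```text
0.116 [0.64362894 0.05074334 0.116     ] [257.19197053 178.84639626]
0.084 [0.65035831 0.05459694 0.084     ] [258.77569523 181.56995045]
time: 20.5
tcp_pos: [0.5343, -0.3018, 0.0652]
ee_rot: [0.733, -0.68, 0.001, -0.0]
contact_force: [0.1, 0.4, 1.4]
grip_width: 0.606
time: 21.33
tcp_pos: [0.5339, -0.3022, 0.2158]
ee_rot: [0.733, -0.68, 0.002, -0.0]
contact_force: [-0.8, -0.1, -1.2]
grip_width: 0.533
t 21.3 tcp [ 0.5339 -0.3022  0.2158] yaw -85.72 tilt [ 0.0031 -0.0027] F [-0.8 -0.1 -1.2] w 0.533
shift tool mm [-243.3 -134.1    5.5]
turn z rad 0.005
```

```bash
python3 -m crank '-27 -15 0 0 0 0 1;-27 -15 0 0 0 0 1;-27 -15 0 0 0 0 1;-27 -15 0 0 0 0 1;-27 -15 0 0 0 0 1;-27 -15 0 0 0 0 1;-27 -15 0 0 0 0 1;-27 -15 0 0 0 0 1;-28 -15 0 0 0 0 1;0 0 0 0 0 0 1'
python3 -m crank '0 0 15 0 0 0 1;0 0 20 0 0 0 1;0 0 20 0 0 0 1;0 0 0 0 0 0 1;0 0 0 0 0 0 1;0 0 0 0 0 0 1;0 0 0 0 0 0 1;0 0 0 0 0 0 1;0 0 0 0 0 0 1;0 0 0 0 0 0 1'
python3 to.py .651 -.0487 .1075 -86
```

```text
time: 22.17
tcp_pos: [0.6501, -0.0423, 0.2113]
ee_rot: [0.735, -0.678, -0.002, -0.001]
contact_force: [0.3, -0.6, -0.8]
grip_width: 0.533
time: 23.0
tcp_pos: [0.6501, -0.0484, 0.1594]
ee_rot: [0.733, -0.68, 0.001, -0.0]
contact_force: [0.9, -0.5, -1.6]
grip_width: 0.531
t 23.0 tcp [ 0.6501 -0.0484  0.1594] yaw -85.71 tilt [ 0.0014 -0.0004] F [ 0.9 -0.5 -1.6] w 0.531
shift tool mm [ 0.3 -0.8 51.9]
turn z rad 0.005
```

```bash
python3 -m crank '0 -1 8 0 0 0 1;0 0 8 0 0 0 1;0 0 6 0 0 0 1;0 0 6 0 0 0 1;0 0 6 0 0 0 1;0 0 6 0 0 0 1;0 0 4 0 0 0 1;0 0 4 0 0 0 1;0 0 0 0 0 0 1;0 0 0 0 0 0 1'
python3 to.py .651 -.0487 .1075 -86
python3 -m crank '0 0 2 0 0 0 1;0 0 2 0 0 0 1;0 0 2 0 0 0 1;0 0 2 0 0 0 1;0 0 2 0 0 0 1;0 0 0 0 0 0 1;0 0 0 0 0 0 1;0 0 0 0 0 0 1;0 0 0 0 0 0 1;0 0 0 0 0 0 1'
python3 to.py .651 -.0487 .0755 -86
```

```text
time: 23.83
tcp_pos: [0.6507, -0.0482, 0.1103]
ee_rot: [0.733, -0.68, -0.0, 0.0]
contact_force: [-0.2, -0.7, -1.2]
grip_width: 0.536
t 23.8 tcp [ 0.6507 -0.0482  0.1103] yaw -85.72 tilt [-0.0003  0.0001] F [-0.2 -0.7 -1.2] w 0.536
shift tool mm [ 0.5 -0.2  2.8]
turn z rad 0.005
time: 24.67
tcp_pos: [0.6509, -0.0482, 0.1007]
ee_rot: [0.733, -0.68, 0.0, -0.0]
contact_force: [-0.4, -0.5, -0.5]
grip_width: 0.533
t 24.7 tcp [ 0.6509 -0.0482  0.1007] yaw -85.71 tilt [ 0.0003 -0.0001] F [-0.4 -0.5 -0.5] w 0.533
shift tool mm [ 0.5 -0.1 25.2]
turn z rad 0.005
```

```bash
python3 -m crank '0 0 4 0 0 0 1;0 0 4 0 0 0 1;0 0 4 0 0 0 1;0 0 4 0 0 0 1;0 0 3 0 0 0 1;0 0 3 0 0 0 1;0 0 1 0 0 0 1;0 0 0 0 0 0 1;0 0 0 0 0 0 1;0 0 0 0 0 0 1'
python3 to.py .651 -.0487 .0755 -86
python3 -m crank '0 0 0 0 0 0 -.5;0 0 0 0 0 0 -.5;0 0 0 0 0 0 -.5;0 0 -5 0 0 0 -.5;0 0 -20 0 0 0 -.5;0 0 -25 0 0 0 -.5;0 0 -25 0 0 0 -.5;0 0 -25 0 0 0 -.5;0 0 -25 0 0 0 -.5;0 0 0 0 0 0 -.5'
python3 chk.py top8 top6.png
python3 to.py .4248 -.3983 .21 -86
```

```text
time: 25.5
tcp_pos: [0.6508, -0.0482, 0.0777]
ee_rot: [0.733, -0.68, 0.0, -0.0]
contact_force: [-0.7, -0.0, -1.4]
grip_width: 0.531
t 25.5 tcp [ 0.6508 -0.0482  0.0777] yaw -85.71 tilt [ 0.0001 -0.    ] F [-0.7 -0.  -1.4] w 0.531
shift tool mm [ 0.5 -0.2  2.2]
turn z rad 0.0051
time: 26.33
tcp_pos: [0.6544, -0.049, 0.2092]
ee_rot: [0.733, -0.68, 0.005, -0.003]
contact_force: [0.6, -0.4, 0.8]
grip_width: 0.748
(405.7, 226.1) 13.0 60
(448.2, 229.6) 4.0 7
(402.1, 266.8) 3.2 5
(446.1, 270.7) 4.3 8
t 26.4 tcp [ 0.653  -0.0487  0.2067] yaw -85.71 tilt [ 0.0081 -0.002 ] F [0.3 0.3 0.2] w 0.750
shift tool mm [331.6 253.7  -4.5]
turn z rad 0.0051
```

```bash
python3 -m crank '27 21 0 0 0 0 -.5;28 21 0 0 0 0 -.5;28 21 0 0 0 0 -.5;27 21 0 0 0 0 -.5;28 21 0 0 0 0 -.5;28 21 0 0 0 0 -.5;27 21 0 0 0 0 -.5;28 21 0 0 0 0 -.5;28 21 0 0 0 0 -.5;27 21 0 0 0 0 -.5'
python3 -m crank '28 22 0 0 0 0 -.5;28 22 0 0 0 0 -.5;0 0 30 0 0 0 -.5;0 0 30 0 0 0 -.5;0 0 0 0 0 0 -.5;0 0 0 0 0 0 -.5;0 0 0 0 0 0 -.5;0 0 0 0 0 0 -.5;0 0 0 0 0 0 -.5;0 0 0 0 0 0 -.5'
python3 to.py .4248 -.3983 .065 -86
```

```text
time: 27.22
tcp_pos: [0.4603, -0.3399, 0.2015]
ee_rot: [0.733, -0.68, -0.001, -0.0]
contact_force: [-0.1, -0.3, 1.0]
grip_width: 0.747
time: 28.05
tcp_pos: [0.4231, -0.3986, 0.144]
ee_rot: [0.733, -0.68, 0.001, 0.0]
contact_force: [-0.4, -0.5, -0.1]
grip_width: 0.75
t 28.1 tcp [ 0.4231 -0.3986  0.144 ] yaw -85.66 tilt [ 0.0016 -0.0023] F [-0.4 -0.5 -0.1] w 0.750
shift tool mm [-0.3 -1.6 79. ]
turn z rad 0.0059
```

```bash
python3 -m crank '0 -2 20 0 0 0 -.5;0 0 25 0 0 0 -.5;0 0 20 0 0 0 -.5;0 0 14 0 0 0 -.5;0 0 0 0 0 0 -.5;0 0 0 0 0 0 -.5;0 0 0 0 0 0 1;0 0 0 0 0 0 1;0 0 0 0 0 0 1;0 0 0 0 0 0 1' 12
python3 to.py .4248 -.3983 .065 -86
python3 -m crank '0 0 0 0 0 0 1;0 0 -10 0 0 0 1;0 0 -25 0 0 0 1;0 0 -30 0 0 0 1;0 0 -30 0 0 0 1;0 0 -30 0 0 0 1;0 0 -20 0 0 0 1;0 0 0 0 0 0 1;0 0 0 0 0 0 1;0 0 0 0 0 0 1'
python3 to.py .544 .0435 .21 -86
```

```text
time: 28.88
tcp_pos: [0.4246, -0.3984, 0.0646]
ee_rot: [0.733, -0.68, 0.001, 0.0]
contact_force: [0.2, 0.4, 2.3]
grip_width: 0.525
t 28.9 tcp [ 0.4246 -0.3984  0.0646] yaw -85.72 tilt [ 0.001 -0.001] F [0.2 0.4 2.3] w 0.525
shift tool mm [-0.1 -0.2 -0.4]
turn z rad 0.0049
time: 29.72
tcp_pos: [0.4236, -0.3972, 0.2077]
ee_rot: [0.733, -0.68, -0.001, -0.0]
contact_force: [-0.4, -0.1, -2.1]
grip_width: 0.529
t 29.7 tcp [ 0.4236 -0.3972  0.2077] yaw -85.71 tilt [-0.0014  0.0018] F [-0.4 -0.1 -2.1] w 0.529
shift tool mm [-430.5 -153.    -1.7]
turn z rad 0.005
```

```bash
python3 -m crank '-29 -10 0 0 0 0 1;-29 -10 0 0 0 0 1;-29 -10 0 0 0 0 1;-29 -10 0 0 0 0 1;-29 -10 0 0 0 0 1;-29 -10 0 0 0 0 1;-29 -10 0 0 0 0 1;-29 -10 0 0 0 0 1;-29 -10 0 0 0 0 1;-29 -10 0 0 0 0 1'
python3 -m crank '-28 -10 0 0 0 0 1;-28 -11 0 0 0 0 1;-28 -11 0 0 0 0 1;-28 -11 0 0 0 0 1;-28 -10 0 0 0 0 1;0 0 20 0 0 0 1;0 0 20 0 0 0 1;0 0 10 0 0 0 1;0 0 0 0 0 0 1;0 0 0 0 0 0 1'
python3 to.py .544 .0435 .107 -86
```

```text
time: 30.55
tcp_pos: [0.5012, -0.0995, 0.2066]
ee_rot: [0.733, -0.68, -0.002, 0.001]
contact_force: [1.1, 0.4, -2.0]
grip_width: 0.532
time: 31.38
tcp_pos: [0.5437, 0.0419, 0.1571]
ee_rot: [0.733, -0.68, -0.002, 0.001]
contact_force: [0.7, -0.6, -0.5]
grip_width: 0.529
t 31.4 tcp [0.5437 0.0419 0.1571] yaw -85.75 tilt [-0.0037  0.0005] F [ 0.7 -0.6 -0.5] w 0.529
shift tool mm [-1.5 -0.6 50.1]
turn z rad 0.0044
```

```bash
python3 -m crank '-1 0 8 0 0 0 1;0 0 8 0 0 0 1;0 0 6 0 0 0 1;0 0 6 0 0 0 1;0 0 6 0 0 0 1;0 0 6 0 0 0 1;0 0 4 0 0 0 1;0 0 2 0 0 0 1;0 0 0 0 0 0 1;0 0 0 0 0 0 1'
python3 to.py .544 .0435 .107 -86
python3 -m crank '0 0 2 0 0 0 1;0 0 2 0 0 0 1;0 0 2 0 0 0 1;0 0 2 0 0 0 1;0 0 2 0 0 0 1;0 0 0 0 0 0 1;0 0 0 0 0 0 1;0 0 0 0 0 0 1;0 0 0 0 0 0 1;0 0 0 0 0 0 1'
python3 to.py .544 .0435 .075 -86
```

```text
time: 32.22
tcp_pos: [0.5438, 0.0432, 0.1121]
ee_rot: [0.733, -0.68, -0.001, 0.001]
contact_force: [-2.4, -1.5, -2.3]
grip_width: 0.531
t 32.2 tcp [0.5438 0.0432 0.1121] yaw -85.71 tilt [-0.0021  0.0002] F [-2.4 -1.5 -2.3] w 0.531
shift tool mm [-0.3 -0.2  5.1]
turn z rad 0.0051
time: 33.05
tcp_pos: [0.5472, 0.0431, 0.1048]
ee_rot: [0.733, -0.68, 0.003, -0.002]
contact_force: [-2.7, 0.4, 11.0]
grip_width: 0.53
t 33.0 tcp [0.5472 0.0431 0.1048] yaw -85.72 tilt [ 0.0066 -0.0003] F [-2.7  0.4 11. ] w 0.530
shift tool mm [-0.7  3.4 29.8]
turn z rad 0.0048
```

```bash
python3 -m crank '0 0 -3 0 0 0 1;0 0 -3 0 0 0 1;0 2 0 0 0 0 1;0 0 0 0 0 0 1;0 0 2 0 0 0 1;0 0 2 0 0 0 1;0 0 2 0 0 0 1;0 0 0 0 0 0 1;0 0 0 0 0 0 1;0 0 0 0 0 0 1'
python3 to.py .544 .0435 .075 -86
python3 -m crank '0 0 -3 0 0 0 1;0 0 -3 0 0 0 1;0 0 0 0 0 0 -.5;0 0 0 0 0 0 -.5;0 0 0 0 0 0 -.5;0 0 -5 0 0 0 -.5;0 0 -20 0 0 0 -.5;0 0 -25 0 0 0 -.5;0 0 -25 0 0 0 -.5;0 0 -20 0 0 0 -.5'
python3 chk.py top9 top8.png
python3 to.py .5238 -.4064 .21 -86
```

```text
time: 33.88
tcp_pos: [0.544, 0.043, 0.104]
ee_rot: [0.733, -0.68, 0.001, -0.001]
contact_force: [0.5, 0.6, 10.9]
grip_width: 0.527
t 33.9 tcp [0.544 0.043 0.104] yaw -85.71 tilt [ 0.0033 -0.0002] F [ 0.5  0.6 10.9] w 0.527
shift tool mm [-0.6  0.  29. ]
turn z rad 0.005
time: 34.72
tcp_pos: [0.5429, 0.0429, 0.2053]
ee_rot: [0.733, -0.68, 0.0, -0.0]
contact_force: [0.3, -0.9, -0.7]
grip_width: 0.746
(405.7, 226.1) 2.8 4
(448.2, 229.6) 4.7 9
(402.1, 266.8) 2.5 8
(446.1, 270.7) 14.9 72
t 34.8 tcp [0.5452 0.0428 0.2089] yaw -85.70 tilt [ 0.0083 -0.001 ] F [-0. -0.  2.] w 0.745
shift tool mm [446.3  55.   -0.8]
turn z rad 0.0052
```

```bash
python3 -m crank '30 4 0 0 0 0 -.5;30 4 0 0 0 0 -.5;30 4 0 0 0 0 -.5;30 4 0 0 0 0 -.5;30 4 0 0 0 0 -.5;30 4 0 0 0 0 -.5;30 4 0 0 0 0 -.5;30 4 0 0 0 0 -.5;30 4 0 0 0 0 -.5;30 4 0 0 0 0 -.5'
python3 -m crank '30 3 0 0 0 0 -.5;30 3 0 0 0 0 -.5;30 3 0 0 0 0 -.5;30 3 0 0 0 0 -.5;26 3 0 0 0 0 -.5;0 0 30 0 0 0 -.5;0 0 30 0 0 0 -.5;0 0 0 0 0 0 -.5;0 0 0 0 0 0 -.5;0 0 0 0 0 0 -.5'
python3 to.py .5238 -.4064 .065 -86
python3 - <<'E'
from h import *
im=eyes.snapshot("top");cv2.imwrite("pics/top10f.png",im);crop(im,210,130,470,290,3,"top10")
E
```

```text
time: 35.6
tcp_pos: [0.5246, -0.2605, 0.2033]
ee_rot: [0.733, -0.68, -0.0, 0.0]
contact_force: [0.1, 0.5, -0.7]
grip_width: 0.752
time: 36.43
tcp_pos: [0.5216, -0.406, 0.1444]
ee_rot: [0.733, -0.68, 0.001, 0.0]
contact_force: [0.4, 0.2, 1.1]
grip_width: 0.749
t 36.4 tcp [ 0.5216 -0.406   0.1444] yaw -85.69 tilt [ 0.0007 -0.0007] F [0.4 0.2 1.1] w 0.749
shift tool mm [ 0.5 -2.1 79.4]
turn z rad 0.0054
```

View pics/top10.png

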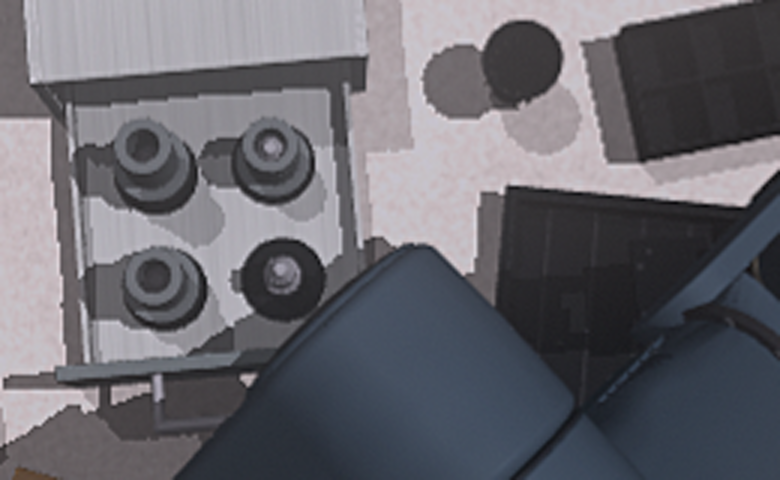

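```bash
python3 -m crank '0 -2 20 0 0 0 -.5;0 0 25 0 0 0 -.5;0 0 20 0 0 0 -.5;0 0 14 0 0 0 -.5;0 0 0 0 0 0 -.5;0 0 0 0 0 0 -.5;0 0 0 0 0 0 1;0 0 0 0 0 0 1;0 0 0 0 0 0 1;0 0 0 0 0 0 1' 12
python3 to.py .5238 -.4064 .065 -86
python3 -m crank '0 0 0 0 0 0 1;0 0 -10 0 0 0 1;0 0 -25 0 0 0 1;0 0 -30 0 0 0 1;0 0 -30 0 0 0 1;0 0 -30 0 0 0 1;0 0 -20 0 0 0 1;0 0 0 0 0 0 1;0 0 0 0 0 0 1;0 0 0 0 0 0 1'
python3 to.py .5514 -.056 .21 -86
```

```text
time: 37.32
tcp_pos: [0.5237, -0.4065, 0.0658]
ee_rot: [0.733, -0.68, 0.001, 0.0]
contact_force: [-0.0, -0.9, 2.1]
grip_width: 0.533
t 37.3 tcp [ 0.5237 -0.4065  0.0658] yaw -85.71 tilt [ 0.0015 -0.0019] F [-0.  -0.9  2.1] w 0.533
shift tool mm [-0.1 -0.1  0.8]
turn z rad 0.0051
time: 38.15
tcp_pos: [0.5223, -0.4049, 0.2084]
ee_rot: [0.733, -0.68, -0.001, -0.0]
contact_force: [-0.2, 0.2, -0.6]
grip_width: 0.528
t 38.1 tcp [ 0.5223 -0.4049  0.2084] yaw -85.71 tilt [-0.0019  0.0021] F [-0.2  0.2 -0.6] w 0.528
shift tool mm [-345.7  -55.1   -0.9]
turn z rad 0.005
```

```bash
python3 -m crank '-29 -5 0 0 0 0 1;-29 -5 0 0 0 0 1;-29 -5 0 0 0 0 1;-29 -5 0 0 0 0 1;-29 -5 0 0 0 0 1;-29 -5 0 0 0 0 1;-29 -5 0 0 0 0 1;-29 -5 0 0 0 0 1;-29 -5 0 0 0 0 1;-29 -5 0 0 0 0 1'
python3 -m crank '-29 -3 0 0 0 0 1;-26 -2 0 0 0 0 1;0 0 15 0 0 0 1;0 0 20 0 0 0 1;0 0 15 0 0 0 1;0 0 0 0 0 0 1;0 0 0 0 0 0 1;0 0 0 0 0 0 1;0 0 0 0 0 0 1;0 0 0 0 0 0 1'
python3 to.py .5512 -.056 .108 -86
```

```text
time: 38.98
tcp_pos: [0.5498, -0.1109, 0.2073]
ee_rot: [0.733, -0.68, -0.002, 0.001]
contact_force: [-0.1, 0.2, -0.8]
grip_width: 0.529
time: 39.82
tcp_pos: [0.5527, -0.058, 0.1603]
ee_rot: [0.733, -0.68, 0.001, -0.0]
contact_force: [0.4, 0.4, -1.1]
grip_width: 0.529
t 39.8 tcp [ 0.5527 -0.058   0.1603] yaw -85.73 tilt [ 0.0015 -0.0005] F [ 0.4  0.4 -1.1] w 0.529
shift tool mm [-2.1  1.5 52.3]
turn z rad 0.0046
```

```bash
python3 -m crank '-2 1 8 0 0 0 1;0 0 8 0 0 0 1;0 0 6 0 0 0 1;0 0 6 0 0 0 1;0 0 6 0 0 0 1;0 0 6 0 0 0 1;0 0 4 0 0 0 1;0 0 4 0 0 0 1;0 0 0 0 0 0 1;0 0 0 0 0 0 1'
python3 to.py .5512 -.056 .108 -86
python3 -m crank '0 0 2 0 0 0 1;0 0 2 0 0 0 1;0 0 2 0 0 0 1;0 0 2 0 0 0 1;0 0 2 0 0 0 1;0 0 0 0 0 0 1;0 0 0 0 0 0 1;0 0 0 0 0 0 1;0 0 0 0 0 0 1;0 0 0 0 0 0 1'
python3 to.py .5512 -.056 .0765 -86
```

```text
time: 40.65
tcp_pos: [0.551, -0.0557, 0.1113]
ee_rot: [0.733, -0.68, -0.0, 0.0]
contact_force: [0.1, 0.8, -0.4]
grip_width: 0.531
t 40.6 tcp [ 0.551  -0.0557  0.1113] yaw -85.71 tilt [-0.0004  0.0001] F [ 0.1  0.8 -0.4] w 0.531
shift tool mm [ 0.3 -0.2  3.3]
turn z rad 0.005
time: 41.48
tcp_pos: [0.5511, -0.0557, 0.1016]
ee_rot: [0.733, -0.68, 0.0, -0.0]
contact_force: [0.2, 0.4, -0.4]
grip_width: 0.531
t 41.5 tcp [ 0.5511 -0.0557  0.1016] yaw -85.72 tilt [ 0.0002 -0.0001] F [ 0.2  0.4 -0.4] w 0.531
shift tool mm [ 0.3 -0.1 25.1]
turn z rad 0.005
```

```bash
python3 -m crank '0 0 4 0 0 0 1;0 0 4 0 0 0 1;0 0 4 0 0 0 1;0 0 4 0 0 0 1;0 0 3 0 0 0 1;0 0 3 0 0 0 1;0 0 1 0 0 0 1;0 0 0 0 0 0 1;0 0 0 0 0 0 1;0 0 0 0 0 0 1'
python3 to.py .5512 -.056 .0765 -86
python3 -m crank '0 0 0 0 0 0 -.5;0 0 0 0 0 0 -.5;0 0 0 0 0 0 -.5;0 0 -5 0 0 0 -.5;0 0 -20 0 0 0 -.5;0 0 -25 0 0 0 -.5;0 0 -25 0 0 0 -.5;0 0 -25 0 0 0 -.5;0 0 -25 0 0 0 -.5;20 20 0 0 0 0 -.5'
python3 -m crank '25 10 0 0 0 0 -.5;25 10 0 0 0 0 -.5;25 10 0 0 0 0 -.5;25 10 0 0 0 0 -.5;25 10 0 0 0 0 -.5;20 0 0 0 0 0 -.5;0 0 0 0 0 0 -.5;0 0 0 0 0 0 -.5;0 0 0 0 0 0 -.5;0 0 0 0 0 0 -.5'
python3 to.py .5512 -.056 .0765 -86
python3 - <<'E'
from h import *
im=eyes.snapshot("side");crop(im,190,190,350,310,4,"side11")
im=eyes.snapshot("top");cv2.imwrite("pics/top11f.png",im);crop(im,210,130,470,290,3,"top11")
E
```

```text
time: 42.32
tcp_pos: [0.5512, -0.0557, 0.0787]
ee_rot: [0.733, -0.68, 0.0, -0.0]
contact_force: [0.6, -0.8, -1.2]
grip_width: 0.526
t 42.3 tcp [ 0.5512 -0.0557  0.0787] yaw -85.71 tilt [ 0.0003 -0.0001] F [ 0.6 -0.8 -1.2] w 0.526
shift tool mm [0.3 0.  2.2]
turn z rad 0.005
time: 43.15
tcp_pos: [0.5384, -0.0764, 0.2093]
ee_rot: [0.734, -0.679, 0.006, -0.004]
contact_force: [1.3, -1.4, 0.7]
grip_width: 0.755
time: 43.98
tcp_pos: [0.4934, -0.2241, 0.2036]
ee_rot: [0.733, -0.68, -0.001, -0.0]
contact_force: [-0.2, -0.9, 0.1]
grip_width: 0.75
t 44.0 tcp [ 0.4934 -0.2241  0.2036] yaw -85.65 tilt [-0.0006  0.0008] F [-0.2 -0.9  0.1] w 0.750
shift tool mm [-163.1  -70.5  127.2]
turn z rad 0.0061
```

View pics/side11.png

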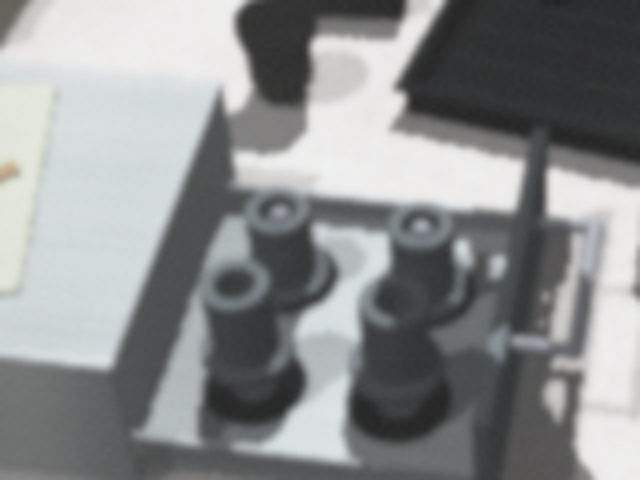

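View pics/top11.png

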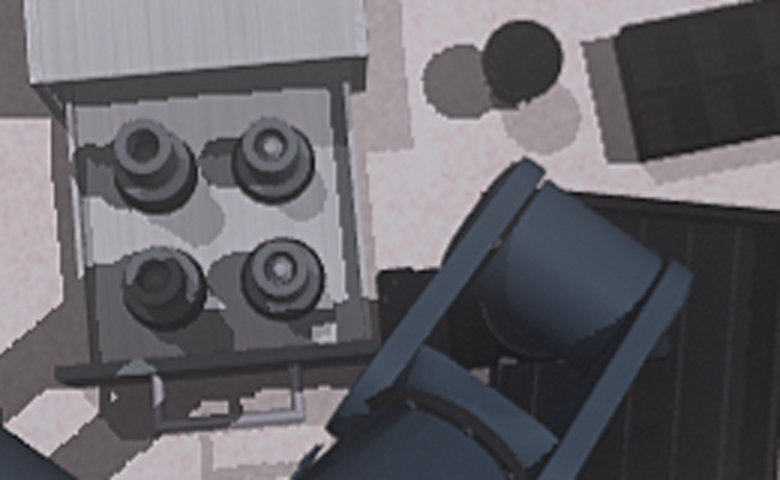

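```bash
python3 -m crank '-27 -12 0 0 0 0 -.5;-27 -12 0 0 0 0 -.5;-27 -12 0 0 0 0 -.5;-27 -12 0 0 0 0 -.5;-27 -12 0 0 0 0 -.5;-28 -10 0 0 0 0 -.5;0 0 15 0 0 0 -.5;0 0 15 0 0 0 -.5;0 0 0 0 0 0 -.5;0 0 0 0 0 0 -.5'
python3 to.py .5512 -.0557 .0765 -86
```

```text
time: 44.92
tcp_pos: [0.5505, -0.0567, 0.173]
ee_rot: [0.734, -0.68, -0.001, 0.001]
contact_force: [0.4, -0.1, -0.4]
grip_width: 0.747
t 44.9 tcp [ 0.5505 -0.0567  0.173 ] yaw -85.64 tilt [-0.0023  0.0007] F [ 0.4 -0.1 -0.4] w 0.747
shift tool mm [-0.8 -1.  96.5]
turn z rad 0.0064
```

```bash
python3 -m crank '-1 -1 20 0 0 0 -.5;0 0 25 0 0 0 -.5;0 0 25 0 0 0 -.5;0 0 15 0 0 0 -.5;0 0 11 0 0 0 -.5;0 0 0 0 0 0 -.5;0 0 0 0 0 0 1;0 0 0 0 0 0 1;0 0 0 0 0 0 1;0 0 0 0 0 0 1' 12
python3 to.py .5512 -.0557 .0765 -86
python3 -m crank '0 0 0 0 0 0 1;0 0 -8 0 0 0 1;0 0 -18 0 0 0 1;0 0 -25 0 0 0 1;0 0 -30 0 0 0 1;0 0 -30 0 0 0 1;0 0 -20 0 0 0 1;0 0 0 0 0 0 1;0 0 0 0 0 0 1;0 0 0 0 0 0 1'
python3 to.py .5238 -.4065 .21 -86
```

```text
time: 45.75
tcp_pos: [0.5529, -0.0567, 0.0787]
ee_rot: [0.733, -0.68, 0.001, -0.001]
contact_force: [0.0, -0.7, 1.1]
grip_width: 0.535
t 45.8 tcp [ 0.5529 -0.0567  0.0787] yaw -85.73 tilt [ 0.0022 -0.0004] F [ 0.  -0.7  1.1] w 0.535
shift tool mm [-1.2  1.6  2.2]
turn z rad 0.0048
time: 46.58
tcp_pos: [0.5511, -0.0563, 0.2078]
ee_rot: [0.733, -0.68, -0.001, 0.001]
contact_force: [0.1, 0.2, -1.7]
grip_width: 0.525
t 46.6 tcp [ 0.5511 -0.0563  0.2078] yaw -85.71 tilt [-0.002   0.0005] F [ 0.1  0.2 -1.7] w 0.525
shift tool mm [347.1  53.4  -2.3]
turn z rad 0.0051
```

```bash
python3 -m crank '29 5 0 0 0 0 1;29 5 0 0 0 0 1;29 5 0 0 0 0 1;29 5 0 0 0 0 1;29 5 0 0 0 0 1;29 5 0 0 0 0 1;29 5 0 0 0 0 1;29 5 0 0 0 0 1;29 5 0 0 0 0 1;29 5 0 0 0 0 1'
python3 -m crank '29 2 0 0 0 0 1;28 1 0 0 0 0 1;0 0 15 0 0 0 1;0 0 25 0 0 0 1;0 0 25 0 0 0 1;0 0 20 0 0 0 1;0 0 20 0 0 0 1;0 0 15 0 0 0 1;0 0 5 0 0 0 1;0 0 0 0 0 0 1'
python3 to.py .5238 -.4065 .0695 -86
```

```text
time: 47.42
tcp_pos: [0.5225, -0.35, 0.2059]
ee_rot: [0.733, -0.68, -0.003, -0.0]
contact_force: [1.1, -0.0, -2.5]
grip_width: 0.532
time: 48.25
tcp_pos: [0.5234, -0.4048, 0.0798]
ee_rot: [0.733, -0.68, -0.004, -0.0]
contact_force: [0.5, 0.1, -1.2]
grip_width: 0.531
t 48.2 tcp [ 0.5234 -0.4048  0.0798] yaw -85.72 tilt [-0.0051  0.0055] F [ 0.5  0.1 -1.2] w 0.531
shift tool mm [ 1.8 -0.4 10.3]
turn z rad 0.0049
```

```bash
python3 -m crank '0 0 2 0 0 0 1;0 0 2 0 0 0 1;0 0 2 0 0 0 1;0 0 2 0 0 0 1;0 0 1 0 0 0 1;0 0 0 0 0 0 1;0 0 0 0 0 0 1;0 0 0 0 0 0 1;0 0 0 0 0 0 1;0 0 0 0 0 0 1'
python3 to.py .5238 -.4065 .0695 -86
```

```text
time: 49.08
tcp_pos: [0.5252, -0.4067, 0.0747]
ee_rot: [0.733, -0.68, 0.0, 0.0]
contact_force: [-0.7, -0.5, -0.7]
grip_width: 0.529
t 49.1 tcp [ 0.5252 -0.4067  0.0747] yaw -85.72 tilt [ 0.0001 -0.0002] F [-0.7 -0.5 -0.7] w 0.529
shift tool mm [-0.3  1.4  5.2]
turn z rad 0.005
```

```bash
python3 -m crank '0 0 2 0 0 0 1;0 0 2 0 0 0 1;0 0 1 0 0 0 1;0 0 0 0 0 0 1;0 0 0 0 0 0 1;0 0 0 0 0 0 1;0 0 0 0 0 0 -.5;0 0 0 0 0 0 -.5;0 0 0 0 0 0 -.5;0 0 0 0 0 0 -.5'
python3 to.py .5238 -.4065 .0695 -86
python3 -m crank '0 0 -5 0 0 0 -.5;0 0 -20 0 0 0 -.5;0 0 -25 0 0 0 -.5;0 0 -30 0 0 0 -.5;0 0 -30 0 0 0 -.5;0 0 -25 0 0 0 -.5;0 0 0 0 0 0 -.5;0 0 0 0 0 0 -.5;0 0 0 0 0 0 -.5;0 0 0 0 0 0 -.5'
python3 to.py .651 -.0487 .21 -86
python3 - <<'E'
from h import *
im=eyes.snapshot("top");cv2.imwrite("pics/top12f.png",im); ref=cv2.imread("pics/top11f.png")
d=cv2.GaussianBlur(cv2.absdiff(im,ref).max(2),(5,5),0)
for n,(u,v) in dict(RL=(260,183),RR=(301,181),FL=(264,225),FR=(304,222)).items(): print(n,d[v-14:v+14,u-14:u+14].mean().round(1),d[v-14:v+14,u-14:u+14].max())
E
```

```text
time: 49.92
tcp_pos: [0.5254, -0.4068, 0.0698]
ee_rot: [0.733, -0.68, 0.0, 0.0]
contact_force: [0.5, -0.6, -0.7]
grip_width: 0.716
t 49.9 tcp [ 0.5254 -0.4068  0.0698] yaw -85.71 tilt [ 0.0004 -0.0005] F [ 0.5 -0.6 -0.7] w 0.716
shift tool mm [-0.4  1.6  0.3]
turn z rad 0.005
time: 50.75
tcp_pos: [0.5244, -0.4057, 0.2031]
ee_rot: [0.733, -0.68, -0.002, -0.0]
contact_force: [-0.2, -0.1, -0.1]
grip_width: 0.751
t 50.8 tcp [ 0.5244 -0.4057  0.2031] yaw -85.71 tilt [-0.0022  0.0024] F [-0.2 -0.1 -0.1] w 0.751
shift tool mm [-346.6 -152.9   -6.4]
turn z rad 0.005
RL 7.6 11
RR 7.8 12
FL 19.9 73
FR 30.3 91
```

```bash
python3 -m crank '-29 -13 0 0 0 0 -.5;-29 -13 0 0 0 0 -.5;-29 -13 0 0 0 0 -.5;-29 -13 0 0 0 0 -.5;-29 -13 0 0 0 0 -.5;-29 -13 0 0 0 0 -.5;-29 -13 0 0 0 0 -.5;-29 -13 0 0 0 0 -.5;-29 -13 0 0 0 0 -.5;-29 -13 0 0 0 0 -.5'
python3 -m crank '-29 -12 0 0 0 0 -.5;-28 -11 0 0 0 0 -.5;0 0 15 0 0 0 -.5;0 0 15 0 0 0 -.5;0 0 0 0 0 0 -.5;0 0 0 0 0 0 -.5;0 0 0 0 0 0 -.5;0 0 0 0 0 0 -.5;0 0 0 0 0 0 -.5;0 0 0 0 0 0 -.5'
python3 to.py .651 -.0482 .077 -86
```

```text
time: 51.63
tcp_pos: [0.6328, -0.106, 0.203]
ee_rot: [0.733, -0.68, -0.001, 0.001]
contact_force: [-0.1, 0.3, -0.5]
grip_width: 0.753
time: 52.47
tcp_pos: [0.6522, -0.0497, 0.1754]
ee_rot: [0.733, -0.68, 0.001, -0.0]
contact_force: [0.3, 0.5, -0.9]
grip_width: 0.751
t 52.5 tcp [ 0.6522 -0.0497  0.1754] yaw -85.76 tilt [ 0.0014 -0.0003] F [ 0.3  0.5 -0.9] w 0.751
shift tool mm [-1.6  1.2 98.4]
turn z rad 0.0043
```

```bash
python3 -m crank '-1 1 20 0 0 0 -.5;0 0 25 0 0 0 -.5;0 0 25 0 0 0 -.5;0 0 15 0 0 0 -.5;0 0 11 0 0 0 -.5;0 0 0 0 0 0 -.5;0 0 0 0 0 0 1;0 0 0 0 0 0 1;0 0 0 0 0 0 1;0 0 0 0 0 0 1' 12
python3 to.py .651 -.0482 .0765 -86
python3 -m crank '0 0 0 0 0 0 1;0 0 -8 0 0 0 1;0 0 -18 0 0 0 1;0 0 -25 0 0 0 1;0 0 -30 0 0 0 1;0 0 -30 0 0 0 1;0 0 -20 0 0 0 1;0 0 0 0 0 0 1;0 0 0 0 0 0 1;0 0 0 0 0 0 1'
python3 to.py .5339 -.3022 .21 -86
```

```text
time: 53.3
tcp_pos: [0.6517, -0.0484, 0.08]
ee_rot: [0.733, -0.68, 0.001, -0.001]
contact_force: [-0.0, -1.0, 0.4]
grip_width: 0.533
t 53.3 tcp [ 0.6517 -0.0484  0.08  ] yaw -85.71 tilt [ 0.0025 -0.0006] F [-0.  -1.   0.4] w 0.533
shift tool mm [-0.2  0.7  3.5]
turn z rad 0.005
time: 54.13
tcp_pos: [0.6496, -0.0479, 0.2086]
ee_rot: [0.733, -0.68, -0.001, 0.001]
contact_force: [-0.4, 0.5, -0.8]
grip_width: 0.531
t 54.1 tcp [ 0.6496 -0.0479  0.2086] yaw -85.71 tilt [-0.0025  0.0006] F [-0.4  0.5 -0.8] w 0.531
shift tool mm [244.9 134.4  -1.3]
turn z rad 0.0051
```

```bash
python3 -m crank '27 15 0 0 0 0 1;27 15 0 0 0 0 1;27 15 0 0 0 0 1;27 15 0 0 0 0 1;27 15 0 0 0 0 1;27 15 0 0 0 0 1;27 15 0 0 0 0 1;27 15 0 0 0 0 1;29 14 0 0 0 0 1;0 0 10 0 0 0 1'
python3 -m crank '0 0 25 0 0 0 1;0 0 25 0 0 0 1;0 0 20 0 0 0 1;0 0 20 0 0 0 1;0 0 15 0 0 0 1;0 0 8 0 0 0 1;0 0 4 0 0 0 1;0 0 0 0 0 0 1;0 0 0 0 0 0 1;0 0 0 0 0 0 1'
python3 to.py .5339 -.3022 .071 -86
```

```text
time: 54.97
tcp_pos: [0.5338, -0.3087, 0.1991]
ee_rot: [0.731, -0.682, 0.001, 0.001]
contact_force: [1.0, -0.1, -0.4]
grip_width: 0.526
time: 55.8
tcp_pos: [0.536, -0.3029, 0.0834]
ee_rot: [0.733, -0.68, 0.001, -0.0]
contact_force: [0.6, 0.0, -1.8]
grip_width: 0.532
t 55.8 tcp [ 0.536  -0.3029  0.0834] yaw -85.71 tilt [ 0.0014 -0.0011] F [ 0.6  0.  -1.8] w 0.532
shift tool mm [-0.9  2.1 12.4]
turn z rad 0.0051
```

```bash
python3 -m crank '0 0 4 0 0 0 1;0 0 4 0 0 0 1;0 0 3 0 0 0 1;0 0 2 0 0 0 1;0 0 0 0 0 0 1;0 0 0 0 0 0 1;0 0 0 0 0 0 -.5;0 0 0 0 0 0 -.5;0 0 0 0 0 0 -.5;0 0 0 0 0 0 -.5'
python3 to.py .5339 -.3022 .071 -86
python3 -m crank '0 0 -5 0 0 0 -.5;0 0 -20 0 0 0 -.5;0 0 -25 0 0 0 -.5;0 0 -30 0 0 0 -.5;0 0 -30 0 0 0 -.5;0 0 -25 0 0 0 -.5;0 0 0 0 0 0 -.5;0 0 0 0 0 0 -.5;0 0 0 0 0 0 -.5;0 0 0 0 0 0 -.5'
python3 to.py .644 .051 .21 -86
python3 - <<'E'
from h import *
im=eyes.snapshot("top");cv2.imwrite("pics/top13f.png",im); ref=cv2.imread("pics/top11f.png")
d=cv2.GaussianBlur(cv2.absdiff(im,ref).max(2),(5,5),0)
for n,(u,v) in dict(RL=(260,183),RR=(301,181),FL=(264,225),FR=(304,222)).items(): print(n,d[v-14:v+14,u-14:u+14].mean().round(1),d[v-14:v+14,u-14:u+14].max())
crop(im,210,130,470,290,3,"top13")
E
```

```text
time: 56.63
tcp_pos: [0.5356, -0.3027, 0.0694]
ee_rot: [0.733, -0.68, 0.0, -0.0]
contact_force: [0.1, -0.2, -0.4]
grip_width: 0.724
t 56.6 tcp [ 0.5356 -0.3027  0.0694] yaw -85.72 tilt [ 0.0003 -0.0002] F [ 0.1 -0.2 -0.4] w 0.724
shift tool mm [-0.6  1.7 -1.6]
turn z rad 0.0049
time: 57.47
tcp_pos: [0.5345, -0.3018, 0.203]
ee_rot: [0.733, -0.68, -0.002, 0.0]
contact_force: [-0.0, -0.9, -0.6]
grip_width: 0.747
t 57.5 tcp [ 0.5345 -0.3018  0.203 ] yaw -85.72 tilt [-0.0026  0.0021] F [-0.  -0.9 -0.6] w 0.747
shift tool mm [-343.6 -135.5   -6.5]
turn z rad 0.005
RL 15.1 49
RR 22.8 70
FL 15.1 92
FR 28.7 68
```

View pics/top13.png

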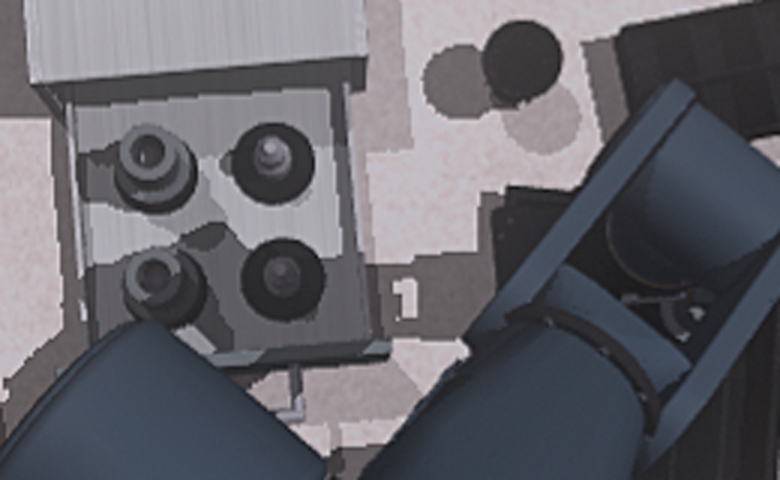

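```bash
python3 - <<'E'
from h import *
im=eyes.snapshot("side"); crop(im,190,190,350,310,5,"side13")
E
```

```text
(no output)
```

View pics/side13.png

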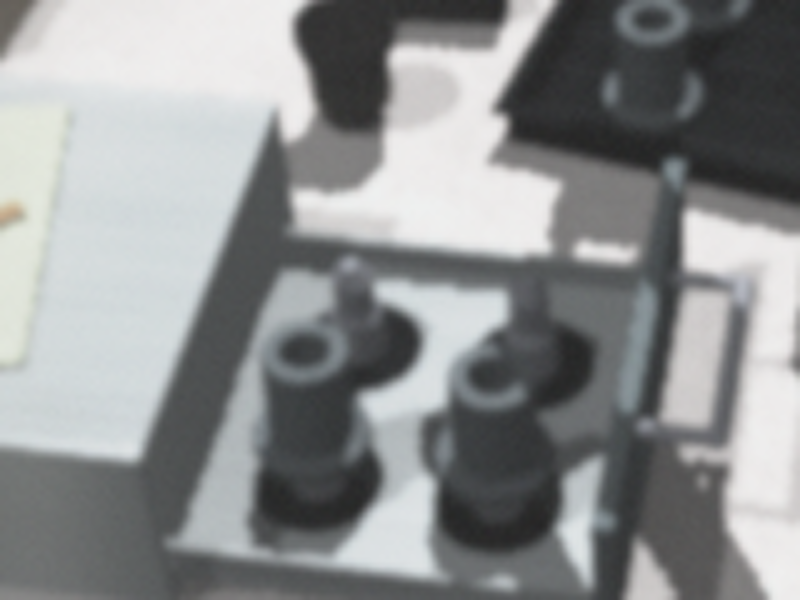

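```bash
python3 -m crank '-28 -11 0 0 0 0 -.5;-28 -11 0 0 0 0 -.5;-28 -11 0 0 0 0 -.5;-28 -11 0 0 0 0 -.5;-28 -11 0 0 0 0 -.5;-28 -11 0 0 0 0 -.5;-28 -11 0 0 0 0 -.5;-28 -11 0 0 0 0 -.5;-28 -11 0 0 0 0 -.5;-28 -11 0 0 0 0 -.5'
python3 -m crank '-30 -12 0 0 0 0 -.5;-30 -11 0 0 0 0 -.5;0 0 0 0 0 0 -.5;0 0 0 0 0 0 -.5;0 0 15 0 0 0 -.5;0 0 15 0 0 0 -.5;0 0 0 0 0 0 -.5;0 0 0 0 0 0 -.5;0 0 0 0 0 0 -.5;0 0 0 0 0 0 -.5'
python3 to.py .642 .049 .1065 -86
```

```text
time: 58.4
tcp_pos: [0.6239, -0.0135, 0.2032]
ee_rot: [0.733, -0.68, -0.001, 0.001]
contact_force: [0.1, -0.4, -1.2]
grip_width: 0.755
time: 59.23
tcp_pos: [0.6433, 0.0456, 0.1754]
ee_rot: [0.733, -0.681, 0.001, -0.0]
contact_force: [0.1, 0.8, 0.3]
grip_width: 0.749
t 59.2 tcp [0.6433 0.0456 0.1754] yaw -85.77 tilt [ 0.0015 -0.0003] F [0.1 0.8 0.3] w 0.749
shift tool mm [-3.5  1.1 68.9]
turn z rad 0.004
```

```bash
python3 -m crank '-3 1 20 0 0 0 -.5;0 0 20 0 0 0 -.5;0 0 15 0 0 0 -.5;0 0 8 0 0 0 -.5;0 0 5 0 0 0 -.5;0 0 0 0 0 0 -.5;0 0 0 0 0 0 1;0 0 0 0 0 0 1;0 0 0 0 0 0 1;0 0 0 0 0 0 1' 15
python3 to.py .642 .049 .1065 -86
python3 -m crank '0 0 0 0 0 0 1;0 0 -5 0 0 0 1;0 0 -15 0 0 0 1;0 0 -25 0 0 0 1;0 0 -30 0 0 0 1;0 0 -25 0 0 0 1;0 0 0 0 0 0 1;0 0 0 0 0 0 1;0 0 0 0 0 0 1;0 0 0 0 0 0 1'
python3 to.py .536 .341 .21 -86
```

```text
time: 60.07
tcp_pos: [0.642, 0.0493, 0.1075]
ee_rot: [0.733, -0.68, 0.001, -0.001]
contact_force: [-0.1, 0.0, 0.4]
grip_width: 0.532
t 60.1 tcp [0.642  0.0493 0.1075] yaw -85.71 tilt [ 0.0017 -0.0002] F [-0.1  0.   0.4] w 0.532
shift tool mm [0.3 0.1 1. ]
turn z rad 0.005
time: 60.9
tcp_pos: [0.6399, 0.0495, 0.2045]
ee_rot: [0.733, -0.68, -0.002, 0.001]
contact_force: [-0.5, -0.5, -1.4]
grip_width: 0.533
t 60.9 tcp [0.6399 0.0495 0.2045] yaw -85.72 tilt [-0.0043  0.0004] F [-0.5 -0.5 -1.4] w 0.533
shift tool mm [-298.5   81.9   -4.9]
turn z rad 0.0049
```

```bash
python3 -m crank '-30 8 0 0 0 0 1;-30 8 0 0 0 0 1;-30 8 0 0 0 0 1;-30 8 0 0 0 0 1;-30 8 0 0 0 0 1;-30 8 0 0 0 0 1;-30 8 0 0 0 0 1;-30 8 0 0 0 0 1;-30 9 0 0 0 0 1;-28 9 0 0 0 0 1'
python3 -m crank '0 0 0 0 0 0 1;0 0 20 0 0 0 1;0 0 25 0 0 0 1;0 0 25 0 0 0 1;0 0 20 0 0 0 1;0 0 20 0 0 0 1;0 0 15 0 0 0 1;0 0 0 0 0 0 1;0 0 0 0 0 0 1;0 0 0 0 0 0 1'
python3 to.py .536 .341 .069 -86
```

```text
time: 61.73
tcp_pos: [0.5356, 0.3416, 0.2044]
ee_rot: [0.733, -0.68, -0.001, 0.002]
contact_force: [0.3, 0.2, -0.9]
grip_width: 0.531
time: 62.57
tcp_pos: [0.5378, 0.3402, 0.0815]
ee_rot: [0.733, -0.68, 0.0, 0.0]
contact_force: [-0.5, 0.8, -1.3]
grip_width: 0.531
t 62.6 tcp [0.5378 0.3402 0.0815] yaw -85.73 tilt [ 0.     -0.0001] F [-0.5  0.8 -1.3] w 0.531
shift tool mm [-1.   1.7 12.5]
turn z rad 0.0047
```

```bash
python3 -m crank '0 0 4 0 0 0 1;0 0 4 0 0 0 1;0 0 3 0 0 0 1;0 0 2 0 0 0 1;0 0 0 0 0 0 1;0 0 0 0 0 0 1;0 0 0 0 0 0 -.5;0 0 0 0 0 0 -.5;0 0 0 0 0 0 -.5;0 0 0 0 0 0 -.5'
python3 to.py .536 .341 .069 -86
python3 -m crank '0 0 -5 0 0 0 -.5;0 0 -20 0 0 0 -.5;0 0 -25 0 0 0 -.5;0 0 -30 0 0 0 -.5;0 0 -30 0 0 0 -.5;0 0 -25 0 0 0 -.5;0 0 0 0 0 0 -.5;0 0 0 0 0 0 -.5;0 0 0 0 0 0 -.5;0 0 0 0 0 0 -.5'
python3 - <<'E'
from h import *
im=eyes.snapshot("top");cv2.imwrite("pics/top14f.png",im);crop(im,190,130,490,310,2.6,"top14")
E
python3 to.py .544 .043 .21 -86
```

```text
time: 63.4
tcp_pos: [0.5377, 0.3405, 0.0689]
ee_rot: [0.733, -0.68, 0.0, -0.0]
contact_force: [0.4, -0.2, -0.7]
grip_width: 0.718
t 63.4 tcp [0.5377 0.3405 0.0689] yaw -85.71 tilt [0.0007 0.0002] F [ 0.4 -0.2 -0.7] w 0.718
shift tool mm [-0.6  1.6 -0.1]
turn z rad 0.005
time: 64.23
tcp_pos: [0.5363, 0.3399, 0.202]
ee_rot: [0.733, -0.68, -0.001, 0.002]
contact_force: [-0.0, -0.1, -0.6]
grip_width: 0.751
t 64.3 tcp [0.5363 0.3399 0.2018] yaw -85.72 tilt [-0.0034 -0.0014] F [ 1.   0.2 -0.1] w 0.750
shift tool mm [296.6  14.5  -7.8]
turn z rad 0.0049
```

View pics/top14.png

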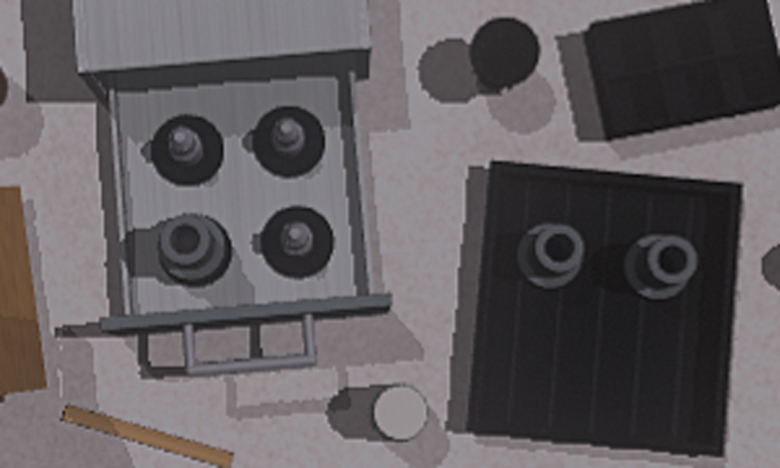

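```bash
python3 - <<'E'
from h import *
print(onz("top",187/2.6+190,243/2.6+130,.116),proj("top",(.544,.043,.116)))
E
python3 -m crank '29 2 0 0 0 0 -.5;29 2 0 0 0 0 -.5;29 2 0 0 0 0 -.5;29 2 0 0 0 0 -.5;29 2 0 0 0 0 -.5;29 2 0 0 0 0 -.5;29 2 0 0 0 0 -.5;29 1 0 0 0 0 -.5;29 0 0 0 0 0 -.5;33 0 0 0 0 0 -.5'
python3 -m crank '0 0 0 0 0 0 -.5;0 0 0 0 0 0 -.5;0 0 0 0 0 0 -.5;0 0 15 0 0 0 -.5;0 0 15 0 0 0 -.5;0 0 0 0 0 0 -.5;0 0 0 0 0 0 -.5;0 0 0 0 0 0 -.5;0 0 0 0 0 0 -.5;0 0 0 0 0 0 -.5'
python3 to.py .544 .043 .1065 -86
```

```text
[0.5374923  0.03962035 0.116     ] [260.49179699 220.72620954]
time: 65.12
tcp_pos: [0.5434, 0.0453, 0.2022]
ee_rot: [0.733, -0.68, -0.001, 0.001]
contact_force: [0.3, -0.5, 0.5]
grip_width: 0.755
time: 65.95
tcp_pos: [0.5449, 0.0464, 0.1744]
ee_rot: [0.733, -0.68, 0.001, -0.0]
contact_force: [-0.2, 0.5, 0.2]
grip_width: 0.747
t 66.0 tcp [0.5449 0.0464 0.1744] yaw -85.68 tilt [ 0.0016 -0.0002] F [-0.2  0.5  0.2] w 0.747
shift tool mm [ 3.3  1.3 67.9]
turn z rad 0.0056
```

```bash
python3 -m crank '5 4 20 0 0 0 -.5;0 0 20 0 0 0 -.5;0 0 15 0 0 0 -.5;0 0 8 0 0 0 -.5;0 0 4 0 0 0 -.5;0 0 0 0 0 0 -.5;0 0 0 0 0 0 1;0 0 0 0 0 0 1;0 0 0 0 0 0 1;0 0 0 0 0 0 1' 15
python3 to.py .542 .041 .1065 -86
python3 -m crank '0 0 0 0 0 0 1;0 0 -5 0 0 0 1;0 0 -15 0 0 0 1;0 0 -25 0 0 0 1;0 0 -30 0 0 0 1;0 0 -25 0 0 0 1;0 0 0 0 0 0 1;0 0 0 0 0 0 1;0 0 0 0 0 0 1;0 0 0 0 0 0 1'
python3 to.py .436 .329 .21 -86
```

```text
time: 66.78
tcp_pos: [0.5413, 0.0409, 0.1073]
ee_rot: [0.733, -0.68, 0.001, -0.001]
contact_force: [-0.2, 2.1, 1.1]
grip_width: 0.53
t 66.8 tcp [0.5413 0.0409 0.1073] yaw -85.72 tilt [0.0015 0.    ] F [-0.2  2.1  1.1] w 0.530
shift tool mm [-0.1 -0.7  0.8]
turn z rad 0.0049
time: 67.62
tcp_pos: [0.5395, 0.0409, 0.2051]
ee_rot: [0.733, -0.68, -0.001, 0.001]
contact_force: [0.7, -0.5, -1.0]
grip_width: 0.529
t 67.6 tcp [0.5395 0.0409 0.2051] yaw -85.72 tilt [-0.0036  0.0004] F [ 0.7 -0.5 -1. ] w 0.529
shift tool mm [-295.    81.7   -4.4]
turn z rad 0.0049
```

```bash
python3 -m crank '-29 8 0 0 0 0 1;-29 8 0 0 0 0 1;-29 8 0 0 0 0 1;-29 8 0 0 0 0 1;-30 8 0 0 0 0 1;-30 8 0 0 0 0 1;-30 8 0 0 0 0 1;-30 8 0 0 0 0 1;-30 9 0 0 0 0 1;-30 9 0 0 0 0 1'
python3 -m crank '0 0 0 0 0 0 1;0 0 20 0 0 0 1;0 0 25 0 0 0 1;0 0 25 0 0 0 1;0 0 20 0 0 0 1;0 0 20 0 0 0 1;0 0 15 0 0 0 1;0 0 0 0 0 0 1;0 0 0 0 0 0 1;0 0 0 0 0 0 1'
python3 to.py .436 .329 .069 -86
```

```text
time: 68.45
tcp_pos: [0.4353, 0.3307, 0.2048]
ee_rot: [0.733, -0.68, -0.001, 0.002]
contact_force: [0.7, 0.6, -0.8]
grip_width: 0.532
time: 69.28
tcp_pos: [0.4372, 0.3296, 0.0816]
ee_rot: [0.733, -0.68, 0.0, 0.0]
contact_force: [0.8, -0.5, -1.2]
grip_width: 0.533
t 69.3 tcp [0.4372 0.3296 0.0816] yaw -85.73 tilt [-0.0001 -0.0002] F [ 0.8 -0.5 -1.2] w 0.533
shift tool mm [ 0.5  1.2 12.6]
turn z rad 0.0047
```

```bash
python3 -m crank '0 0 4 0 0 0 1;0 0 4 0 0 0 1;0 0 3 0 0 0 1;0 0 2 0 0 0 1;0 0 0 0 0 0 1;0 0 0 0 0 0 1;0 0 0 0 0 0 -.5;0 0 0 0 0 0 -.5;0 0 0 0 0 0 -.5;0 0 0 0 0 0 -.5'
python3 -m crank '0 0 -5 0 0 0 -.5;0 0 -20 0 0 0 -.5;0 0 -25 0 0 0 -.5;0 0 -30 0 0 0 -.5;0 0 -30 0 0 0 -.5;0 0 -20 0 0 0 -.5;0 0 0 0 0 -.12 -.2;0 0 0 0 0 -.12 0;0 0 0 0 0 -.12 .31;0 0 0 0 0 -.12 .31'
python3 -m crank '0 0 0 0 0 -.12 .31;0 0 0 0 0 -.12 .31;0 0 0 0 0 -.12 .31;0 0 0 0 0 -.12 .31;0 0 0 0 0 -.12 .31;0 0 0 0 0 -.12 .31;0 0 0 0 0 -.12 .31;0 0 0 0 0 -.12 .31;0 0 0 0 0 -.12 .31;0 0 0 0 0 0 .31'
python3 to.py .4296 -.0165 .21 4.2
```

```text
time: 70.12
tcp_pos: [0.4371, 0.33, 0.0688]
ee_rot: [0.733, -0.68, 0.0, -0.0]
contact_force: [0.2, -0.5, -0.4]
grip_width: 0.716
time: 70.95
tcp_pos: [0.4369, 0.3298, 0.1993]
ee_rot: [0.875, -0.484, 0.0, -0.0]
contact_force: [-0.5, 0.3, 0.2]
grip_width: 0.529
time: 71.78
tcp_pos: [0.4368, 0.3298, 0.1989]
ee_rot: [0.999, 0.033, 0.0, -0.0]
contact_force: [0.2, 0.4, 0.2]
grip_width: 0.342
t 71.8 tcp [0.4368 0.3298 0.1989] yaw 3.78 tilt [0.0002 0.    ] F [0.2 0.4 0.2] w 0.342
shift tool mm [-30.  345.  -11.1]
turn z rad -0.0073
```

```bash
python3 -m crank '-3 29 0 0 0 -.007 .31;-3 29 0 0 0 0 .31;-3 29 0 0 0 0 .31;-3 29 0 0 0 0 .31;-3 29 0 0 0 0 .31;-3 29 0 0 0 0 .31;-2 29 0 0 0 0 .31;-2 29 0 0 0 0 .31;-2 29 0 0 0 0 .31;-2 29 0 0 0 0 .31'
python3 -m crank '-2 28 0 0 0 0 .31;-2 27 0 0 0 0 .31;0 0 15 0 0 0 .31;0 0 15 0 0 0 .31;0 0 0 0 0 0 .31;0 0 0 0 0 0 .31;0 0 0 0 0 0 .31;0 0 0 0 0 0 .31;0 0 0 0 0 0 .31;0 0 0 0 0 0 .31'
python3 to.py .4296 -.0165 .092 4.2
```

```text
time: 72.62
tcp_pos: [0.4312, 0.0374, 0.199]
ee_rot: [0.999, 0.034, 0.0, 0.0]
contact_force: [0.1, 0.2, -0.2]
grip_width: 0.345
time: 73.45
tcp_pos: [0.4316, -0.0162, 0.1691]
ee_rot: [0.999, 0.036, 0.001, 0.0]
contact_force: [-0.8, 1.0, -0.1]
grip_width: 0.345
t 73.5 tcp [ 0.4316 -0.0162  0.1691] yaw 4.09 tilt [ 0.0012 -0.0004] F [-0.8  1.  -0.1] w 0.345
shift tool mm [-2.1  0.1 77.1]
turn z rad -0.0019
```

```bash
python3 -c "
from h import *
a=onz('top',191/2.6+190,369/2.6+130,.092);b=onz('top',314/2.6+190,360/2.6+130,.092);print(a,b,(a+b)/2)"
python3 -m crank '-2 0 15 0 0 0 .31;0 0 20 0 0 0 .31;0 0 20 0 0 0 .31;0 0 12 0 0 0 .31;0 0 8 0 0 0 .31;0 0 0 0 0 0 .31;0 0 0 0 0 0 1;0 0 0 0 0 0 1;0 0 0 0 0 0 1;0 0 0 0 0 0 1' 40
python3 to.py .6525 0 .092 4.2
```

```text
[0.42447518 0.03837857 0.092     ] [ 0.43181034 -0.0740913   0.092     ] [ 0.42814276 -0.01785637  0.092     ]
time: 74.28
tcp_pos: [0.4305, -0.0167, 0.0943]
ee_rot: [0.999, 0.035, 0.002, 0.0]
contact_force: [0.7, 2.3, 1.5]
grip_width: 0.129
t 74.3 tcp [ 0.4305 -0.0167  0.0943] yaw 4.06 tilt [ 0.0034 -0.0007] F [0.7 2.3 1.5] w 0.129
shift tool mm [222.6  -1.    3.1]
turn z rad -0.0025
```

```bash
python3 -m crank '8 0 0 0 0 0 1;18 0 0 0 0 0 1;22 0 0 0 0 0 1;24 0 0 0 0 0 1;26 0 0 0 0 0 1;26 0 0 0 0 0 1;26 0 0 0 0 0 1;24 0 0 0 0 0 1;20 0 0 0 0 0 1;12 0 0 0 0 0 1'
python3 -m crank '4 0 0 0 0 0 1;3 0 0 0 0 0 1;2 0 0 0 0 0 1;2 0 0 0 0 0 1;2 0 0 0 0 0 1;2 0 0 0 0 0 1;2 0 0 0 0 0 1;0 0 0 0 0 0 1;0 0 0 0 0 0 1;0 0 0 0 0 0 1'
python3 to.py .6549 0 .092 4.2
```

```text
time: 75.12
tcp_pos: [0.6358, -0.0006, 0.0943]
ee_rot: [0.999, 0.036, -0.0, -0.001]
contact_force: [-3.7, 1.0, 5.7]
grip_width: 0.128
time: 75.95
tcp_pos: [0.6504, 0.0005, 0.0943]
ee_rot: [0.999, 0.036, -0.001, -0.001]
contact_force: [-3.1, 2.8, 5.1]
grip_width: 0.123
t 76.0 tcp [6.504e-01 5.000e-04 9.430e-02] yaw 4.07 tilt [-0.0019  0.0017] F [-3.1  2.8  5.1] w 0.123
shift tool mm [4.5 0.8 2.3]
turn z rad -0.0022
```

```bash
python3 -m crank '2 0 0 0 0 0 1;2 0 0 0 0 0 1;2 0 0 0 0 0 1;1 0 0 0 0 0 1;1 0 0 0 0 0 1;0 0 0 0 0 0 1;0 0 0 0 0 0 1;0 0 0 0 0 0 1;0 0 0 0 0 0 1;0 0 0 0 0 0 1'
python3 to.py .6549 0 .092 4.2
python3 -m crank '2 0 0 0 0 0 1;2 0 0 0 0 0 1;0 0 0 0 0 0 1;0 0 0 0 0 0 1;0 0 0 0 0 0 1;0 0 0 0 0 0 1;0 0 0 0 0 0 1;0 0 0 0 0 0 1;0 0 0 0 0 0 1;0 0 0 0 0 0 1'
python3 to.py .6549 0 .092 4.2
```

```text
time: 76.78
tcp_pos: [0.6541, 0.0008, 0.0943]
ee_rot: [0.999, 0.036, -0.006, -0.001]
contact_force: [-10.0, 2.2, 10.7]
grip_width: 0.122
t 76.8 tcp [0.6541 0.0008 0.0943] yaw 4.12 tilt [-0.0118  0.0014] F [-10.    2.2  10.7] w 0.122
shift tool mm [0.8 0.9 2.3]
turn z rad -0.0014
time: 77.62
tcp_pos: [0.6542, 0.0009, 0.0942]
ee_rot: [0.999, 0.036, -0.01, -0.001]
contact_force: [-17.5, 0.5, 17.4]
grip_width: 0.127
t 77.6 tcp [0.6542 0.0009 0.0942] yaw 4.15 tilt [-0.0209  0.0011] F [-17.5   0.5  17.4] w 0.127
shift tool mm [0.7 0.9 2.2]
turn z rad -0.0008
```

```bash
python3 -m crank '-2 0 0 0 0 0 1;-2 0 0 0 0 0 1;0 0 0 0 0 0 1;0 0 0 0 0 0 .31;0 0 0 0 0 0 .31;0 0 0 0 0 0 .31;0 0 -10 0 0 0 .31;0 0 -20 0 0 0 .31;0 0 -25 0 0 0 .31;0 0 -25 0 0 0 .31'
python3 -m crank '-15 0 -25 0 0 0 .31;-20 0 0 0 0 0 .31;-25 0 0 0 0 0 .31;-25 0 0 0 0 0 .31;-25 0 0 0 0 0 .31;-25 0 0 0 0 0 .31;-20 0 0 0 0 0 .31;0 0 0 0 0 0 .31;0 0 0 0 0 0 .31;0 0 0 0 0 0 .31'
python3 - <<'E'
from h import *
t=eyes.snapshot("top");s=eyes.snapshot("side")
cv2.imwrite("pics/top15f.png",t)
a=cv2.resize(t[110:320,70:490],(800,400),interpolation=cv2.INTER_CUBIC)[:, :]
b=cv2.resize(s[150:480,90:400],(190,200))
a[:200,610:]=b
cv2.imwrite("pics/fin.png",a)
E
python3 to.py .6549 0 .092 4.2
```

```text
time: 78.45
tcp_pos: [0.66, -0.0006, 0.1745]
ee_rot: [0.999, 0.035, 0.0, 0.0]
contact_force: [1.3, 0.4, -0.1]
grip_width: 0.341
time: 79.28
tcp_pos: [0.5071, -0.0117, 0.1994]
ee_rot: [0.999, 0.035, 0.002, 0.001]
contact_force: [0.3, 0.3, 0.7]
grip_width: 0.345
t 79.4 tcp [ 0.5071 -0.0116  0.199 ] yaw 4.07 tilt [ 0.0028 -0.0007] F [-0.1 -0.7 -0.2] w 0.344
shift tool mm [148.   -1.2 107.4]
turn z rad -0.0024
```

View pics/fin.png

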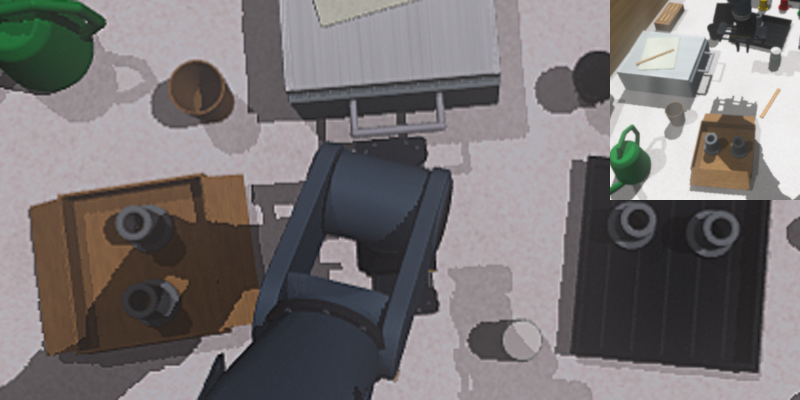

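```bash
python3 - <<'E'
from h import *
a=[onz("top",u*420/800+70,v*210/400+110,.092) for u,v in((352,133),(446,127))]
print(a,sum(a)/2,"expected shut", np.array([.4296,-.017])+.225*np.array([np.cos(np.radians(4.2)),np.sin(np.radians(4.2))]))
print(workorder.finish_job())
E
```

```text
[array([0.64670634, 0.05966444, 0.092     ]), array([ 0.65339036, -0.05950555,  0.092     ])] [6.50048352e-01 7.94451315e-05 9.20000000e-02] expected shut [ 6.53995757e-01 -5.21405646e-04]
the job is handed in; nothing more can be done
None
```

I pulled the drawer out to its stop and put all four bushings on their own pins, where they stood together with the hand off them. Then I sorted them and pushed the empty drawer shut. The job was handed in at about 79 s of the 210 s.

- **Sorting:** Two bushings went home; they are back upright in the black tray. Two stopped at the shoulder, each held under about 11–14 N when re-seated; they are in the carton.
- **Last checks:** The final picture shows two bushings in the tray, two in the carton, and the drawer closed.
- **Drawer shut:** It came up against a hard stop with the grip at x = 0.654 m, which is 225 mm from the open stop. A camera reading of the handle gave x = 0.650 m, about 4 mm less. I read that off the picture by eye, so I put the difference down to reading error and trusted the contact.
- **Bushings leaning:** The two part-way bushings were leaning slightly on their pins before I took them off. I found no cause for it, and both were still on their pins when I gripped them.
- **Bystanders:** I touched none of them. I checked them only by eye, and the final picture does not show all of them clearly.

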